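# Lock the sampler carousel

## Task

Lock the carousel of the bench sampler for loading: turn its rotor until the one deep keyway in the rim faces the locking slide, then push the slide fully home into the keyway, its thumb plate up against the strap. A capped sample jar has been left standing in the slide's way: stand it upright on the bench, off the sampler. Leave everything else on the bench as it is.

Things in the scene. Friction and masses are not known exactly. Their poses are not given: they have to be found in the camera images.
- sampler: Carousel sampler: a fixed low white housing; place and yaw vary. Origin: on the bench, in the middle. Its deck is 40 mm above the bench. Under the rotor it is 250 mm wide (x) and spans y = 0 to 245 mm; towards -y an arm 90 mm wide (x) runs to y = -227 mm and carries the slide's channel. Rotor axis: upright, at x = 0, y = 125 mm.
- column (a point): Top centre of the sampler's fixed reader column, 90 mm (sampler x) by 60 mm (y), 190 mm tall, standing just beyond the rotor's rim, opposite the slide, at sampler y = 245 to 305 mm.
- strap (a point): Top of the face of the steel strap that stops the slide's thumb plate (sampler x = 0, y = -87 mm, 75.5 mm above the bench). The strap bridges the channel: y = -87 to -75 mm, 68 mm wide, from 61.5 mm up. Channel: two walls 23.6 mm apart, 16 mm high above the deck (top 56 mm above the bench), y = -217 to -63 mm.
- rotor (a joint): Rotor angle, rad, positive anticlockwise from above; turns without end, and stays where left (friction 0.16 N m, some 2 N at a spoke). 0 and every whole turn (6.283): deep keyway faces the slide. Rotor: flat aluminium wheel, 220 mm across, 46 to 64 mm above the bench, 6 mm of air beneath it.
- rotor_axis (a point): Rotor centre, 64 mm above the bench, under a black cap 92 mm across and 78 mm above the bench. Three spokes 120 degrees apart, each 80 mm wide with parallel sides; rim 18 mm wide (radius 91 to 109 mm). Between them three open windows (radius 46 to 91 mm, the deck 24 mm below the rotor's top): a finger put in one can push a spoke's side.
- keyway (a point): Mouth of the deep keyway: radius 110 mm from the rotor axis, on the keyway's centre line, 55 mm above the bench. The keyway is a slot in the end of one spoke, on its middle line: 24 mm wide, from radius 107 in to 73 mm. The other two spokes have shallow notches of the same width, 10 mm deep, too short for the slide to go home.
- lock_mark (a point): Fixed point on the slide's line, at radius 110 mm from the rotor axis (sampler x = 0, y = 15 mm, 55 mm above the bench): the keyway's mouth must come here.
- slide: Locking slide, loose in its channel, 0.3 to 0.6 kg: steel bar 20 mm wide, 20 high, 147 long; nose 12 mm wide at the tip, tapering over 12 mm (takes up some 5 mm of error). Origin: under the nose tip; y points to the rotor (the way to push). Thumb plate 44 mm wide, 12 thick at its rear end, y = -147 to -135 mm, from 60 to 112 mm above the bench. Starts with the nose 77 to 92 mm short of the rim.
- slide_tip (a point): Nose tip of the slide, 10 mm above its underside.
- slide_plate (a point): Middle of the rear face of the slide's thumb plate, where it is pushed; 85 mm above the bench.
- slide_home (a point): Fixed point on the sampler (x = 0, y = 48 mm, 50 mm above the bench), 33 mm inside the rotor's rim: the slide's nose tip is here when its thumb plate is against the strap.
- jar: Capped sample jar, clear with a white cap, loose, 80 to 170 g, 80 mm tall; body 41 mm across, cap 44 mm across (60 to 80 mm up). Origin: centre of its underside. Starts on the sampler's deck (40 mm above the bench) between the slide's nose and the rotor.
- spare_jar: Bystander: a jar just like the other, 44 mm across, 80 mm tall, standing on the bench beside the channel. Origin: centre of its underside.
- bottle: Bystander: amber reagent bottle, 68 mm across, 165 mm tall. Origin: centre of its underside.
- beaker: Bystander: glass beaker, 72 mm across, 90 mm tall. Origin: centre of its underside.
- wash_bottle: Bystander: white wash bottle, 60 mm across, 120 mm tall. Origin: centre of its underside.
Not all that is in view belongs to the job. Leave any blue or red look-alike of the jar alone.

How it is judged:
By the outcome, as a careful person would: the job done as asked, in the order asked, and still so for the second after the job is handed in, with the robot touching nothing.
It also fails if it takes over 72 s, if anything falls off the work surface, if the arm or the gripper's body presses on something with over 40 N, if the wrist force passes 120 N, or if a joint passes its speed limit or range.

## Robot

A 7-joint arm with a two-finger parallel gripper is mounted at the origin on the work surface. World frame = base frame: x ahead of the robot, y to its left, z up, the work surface at z = 0. Lengths are in m, angles in rad, forces in N, time in s.
With the tool pointing down it reaches from about 0.425 to 0.925 m from the base axis. Payload 6.8 kg.
Tool frame: the origin (TCP) lies on the centre line of the jaws, within the pads' length; the fingertips stand 11 mm ahead of it and the grasp point (between the pads) lies 8 mm behind it; z points along the fingers, y is the direction in which the jaws open and shut (so a half turn about z gives the same grasp; the last joint's range is limited). The gripper opens to 85 mm and grips with 20 to 120 N. Pads are 22 mm wide; open, the fingers measure 114 mm over their backs; the gripper's body (76 mm by 85 mm) begins 54 mm behind the grasp point. The pads swing forward as they close: fully open they stand 13 mm farther back than shut.
Start: joints at [-1.453, 0.477, 0.022, 1.555, -0.011, 1.109, -0.083], TCP at [0.151, 0.658, 0.242] pointing down, gripper open.
Joint ranges: [-2.96, 2.96], [-0.34, 2.1], [-1.41, 1.46], [0.24, 2.44], [-1.37, 4.51], [0.17, 1.92], [-2.96, 2.96]. Speed limits (rad/s): [2.39, 2.39, 3.14, 3.14, 3.14, 3.14, 3.14].

## Interface

Orientations are given as a rotation vector (axis times angle).
In Python, from bench import r gives the robot as it stands.
- The arm moves only by the tool send_rows, never from a script. Its argument "deltas" is a list of rows, each a list of 7 numbers: the opening, from 0 (shut) to 1 (fully open), then the shift along the tool's x, y, z as a fraction of full scale, then the turn, a rotation vector about the tool's x, y, z as a fraction of full scale. In form: [[hand, x, y, z, ax, ay, az], ...]. A call has 1 to 20 rows; each row is the pose to reach, as a shift and turn from the pose commanded when the call began, along the tool's axes at that moment, turning the shorter way round; what a row does not reach only later rows make up. Full scale, the value 1, is 150 mm for a shift and 180 degrees for a turn. A row lasts 1/12 s, in which the tool goes at most 41.7 mm and 7.16 degrees, less where a joint would pass 70% of its speed; a pose out of reach is approached as far as the arm can. A call with a number of a shift or a turn outside -1 to 1 is refused whole. A call with a gripper value outside its range is refused whole. The fingers move at their own pace and stop on an object; "squeeze" is the grip in N (left out, the last holds). Time passes only in rows, so rows that repeat a pose let the fingers close. It gives the time, the measured TCP pose, the force and the opening at its end, in the units of the state.
- r.get_obs(): the state, without advancing time (a new reading comes with each control period).
- r.grab_frame(name): name is "scene" or "top" or "wrist"; returns a dict with "pixels" (420x560x3 uint8, red, green, blue), "camera_matrix" (3x3 intrinsics, pixels), "rvec" (rotation vector, rad) and "tvec" (3), from world to camera coordinates, as OpenCV has them. Camera axes: x right, y down, z forward; pixel columns grow to the right and rows downward; lengths in m; the calibration is good to about 2 mm. A picture is of the moment at which its call begins. There is no depth.
- r.hand_in(): hands the job in, once; it reports no verdict.
The state is a dict: "clock": time; "joints": joint angles; "qvel": joint speeds; "tau": joint torques, N m; "tcp_pos": TCP position; "orientation": TCP orientation; "contact_force": force on the tool from outside, world axes, zero at the start; "moment": the same for the moment, N m; "grip_width": finger opening in m.
Only numpy, scipy, OpenCV 4.12 (cv2) and the standard library are available. Lean on these libraries where they do the work, as an engineer would, in place of code of your own. Each camera call takes 0.05 s, during which the arm holds its last target. There are 200 camera calls.

## Working session

There is one attempt and no reset: what is moved stays moved. The work goes in short steps, Python scripts to look and compute and a tool call to move; the robot and the scene stay as the last step left them, time stands still between calls to the robot, and variables do not carry over. Pictures are saved under pics/ and viewed, about 8 in all and at most 12, crops included, and the job is handed in when it is done.

Besides the shell and the picture viewer there is one more tool, called after "Call:" in YAML: its name, and indented under it one key for each argument. send_rows: Moves the arm, as the interface text tells. Shift numbers are shares of 150 mm and turn numbers shares of 180 degrees, none past 1 either way. Its arguments: {"type":"object","properties":{"deltas":{"type":"array","items":{"type":"array","items":{"type":"number"}}},"squeeze":{"type":"number"}},"required":["deltas"]}

```bash
ls; mkdir -p pics; cat > h.py <<'E'
import numpy as np, cv2
from bench import r
from scipy.spatial.transform import Rotation as R
def grab(n,save=None):
    f=r.grab_frame(n)
    if save: cv2.imwrite('pics/'+save,cv2.cvtColor(f['pixels'],cv2.COLOR_RGB2BGR))
    return f
def ray(f,u,v,z):
    K=np.array(f['camera_matrix']);M=R.from_rotvec(np.array(f['rvec']).ravel()).as_matrix();t=np.array(f['tvec']).ravel()
    c=-M.T@t;d=M.T@np.linalg.solve(K,[u,v,1.]);return c+d*(z-c[2])/d[2]
def proj(f,p):
    return cv2.projectPoints(np.array(p,float).reshape(-1,1,3),np.array(f['rvec'],float),np.array(f['tvec'],float),np.array(f['camera_matrix'],float),None)[0].reshape(-1,2)
def delta(pos,rot=None):
    "shift/turn fractions to world target from current measured pose"
    o=r.get_obs();T=R.from_rotvec(o['orientation'])
    s=T.inv().apply(np.array(pos)-o['tcp_pos'])/0.15
    a=np.zeros(3) if rot is None else (T.inv()*rot).as_rotvec()/np.pi
    return np.round(s,3),np.round(a,4)
E
python3 - <<'E'
from h import *
import pickle
fs={}
for n in('scene','top'):
    fs[n]=grab(n,n+'0.png'); f=fs[n]
    M=R.from_rotvec(np.array(f['rvec']).ravel()).as_matrix();print(n,-M.T@np.array(f['tvec']).ravel(),f['camera_matrix'][0])
pickle.dump(fs,open('fs.pkl','wb'))
o=r.get_obs();print(o)
a=cv2.imread('pics/top0.png');b=cv2.imread('pics/scene0.png')
cv2.imwrite('pics/t.png',cv2.resize(a,(800,600)));cv2.imwrite('pics/s.png',cv2.resize(b,(800,600)))
E
```

```text
pics
scene [ 1.07878995 -0.12560709  0.94745744] [446.06194698   0.         286.18669609]
top [ 0.5404916  -0.00617087  1.1729902 ] [412.48691743   0.         274.01531232]
{'clock': 0.1, 'joints': array([-1.45308431,  0.47771703,  0.02234071,  1.55632192, -0.01150196,
        1.10930002, -0.08312295]), 'qvel': array([ 9.15017810e-04, -9.80463282e-04,  1.54588188e-06, -1.25664664e-03,
        1.35657905e-03, -1.25236598e-03, -1.17575926e-03]), 'tau': array([ 3.95726369e-03, -5.97757888e+01,  1.61300205e+00, -2.81951147e+01,
        1.27003514e-02,  5.08462836e-03,  2.12374038e-07]), 'tcp_pos': array([0.15102524, 0.65737363, 0.2414361 ]), 'orientation': array([-3.53946504e-01, -3.12152087e+00,  2.53957145e-03]), 'contact_force': array([-0.79788733, -0.36905213,  0.86348259]), 'moment': array([ 0.04172468, -0.04730391, -0.01049531]), 'grip_width': 0.08572586605200971}
```

View pics/t.png

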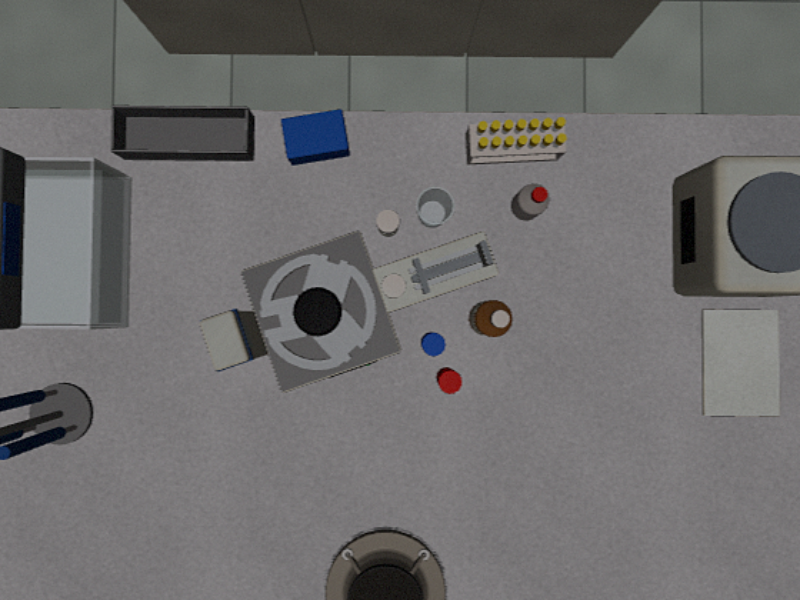

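View pics/s.png

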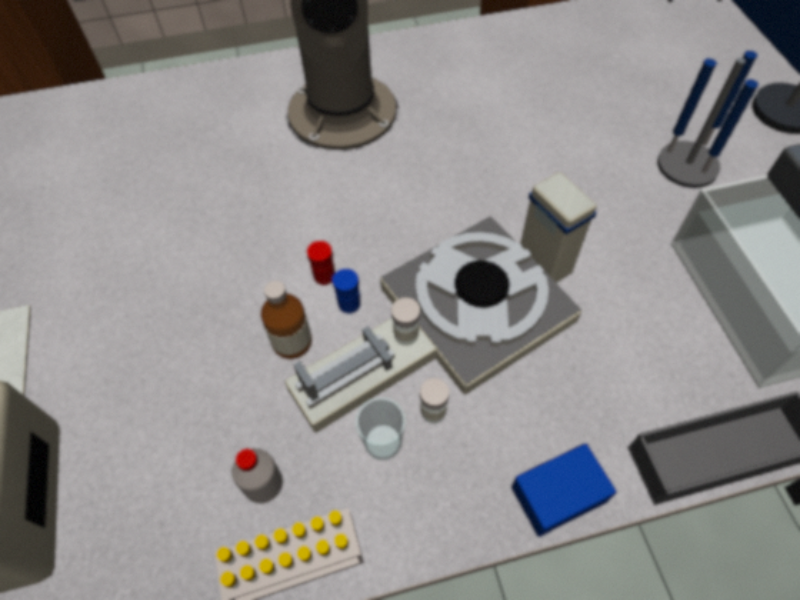

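Top view (800x600 picture): rotor cap at (318,311), column at (225,340), job jar with a white cap at (393,286) on the deck, thumb plate at (487,253), strap at (418,275). Could be mistaken for the jar: the spare jar at (388,221) on the bench, and the blue (433,344) and red (450,381) look-alikes. By description I choose the one on the deck, between nose and rotor. The deep notch seems to be at (270,322), near the column. I'll check with a close crop.

```bash
python3 - <<'E'
from h import *
import pickle
fs=pickle.load(open('fs.pkl','rb'));f=fs['top'];im=f['pixels']
c=im[150:290,150:350];cv2.imwrite('pics/tc.png',cv2.cvtColor(cv2.resize(c,(800,560),interpolation=cv2.INTER_CUBIC),cv2.COLOR_RGB2BGR))
hsv=cv2.cvtColor(im,cv2.COLOR_RGB2HSV)
def blobs(f,m,name,z,amin=60,amax=3000):
    n,l,s,ce=cv2.connectedComponentsWithStats(m.astype(np.uint8))
    for i in range(1,n):
        if amin<s[i,4]<amax:
            p=ray(f,*ce[i],z)
            if .3<p[0]<1 and -.4<p[1]<.45: print(name,ce[i].round(1),s[i,:5].tolist(),p.round(4))
for n in fs:
    f=fs[n];im=f['pixels'].astype(int);print(n)
    blobs(f,im.max(2)<35,'black',.078)
    R_,G,B=im[...,0],im[...,1],im[...,2]
    blobs(f,(R_-B>12)&(R_>150)&(R_-B<60),'cap',.12)
E
```

```text
scene
black [336.8 198.4] [319, 183, 36, 31, 868] [0.5517 0.1292 0.078 ]
black [453.3 329.6] [442, 308, 24, 43, 336] [0.9033 0.2522 0.078 ]
black [556.2 343.7] [551, 336, 9, 16, 92] [0.9788 0.4303 0.078 ]
cap [394.7 144.2] [374, 130, 44, 25, 115] [0.4644 0.3007 0.12  ]
cap [191.6 202.1] [185, 197, 14, 11, 124] [ 0.503  -0.1968  0.12  ]
cap [283.5 216.3] [274, 208, 20, 17, 258] [ 0.5914 -0.0093  0.12  ]
cap [251. 271.] [200, 240, 105, 57, 217] [ 0.6989 -0.1048  0.12  ]
cap [303.7 273.8] [294, 265, 20, 18, 286] [ 0.732 -0.004  0.12 ]
cap [203.8 391.6] [150, 356, 102, 64, 2415] [ 0.8997 -0.2326  0.12  ]
top
black [114.2  82.1] [79, 75, 93, 30, 721] [0.9055 0.4216 0.078 ]
black [139.3 105.5] [79, 76, 99, 36, 549] [0.8429 0.3531 0.078 ]
black [221.8 217.7] [206, 201, 33, 34, 881] [0.5448 0.1289 0.078 ]
```

View pics/tc.png

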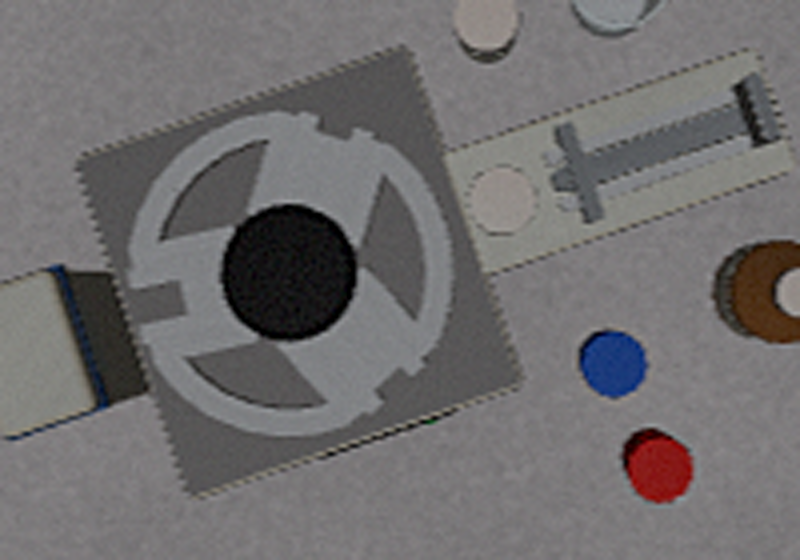

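Close crop (4x of top from (150,150)): the keyway is at (155,303), pointing left near the column. Shallow notches are at (343,130) and (400,393). Jar cap is at (503,200), strap from (566,127) to (593,222), thumb plate about (755,108). Deck corners are (80,160), (408,45), (522,382) and (195,495).

```bash
cat > m.py <<'E'
from h import *
import pickle
f=pickle.load(open('fs.pkl','rb'))['top']
P=lambda u,v,z: ray(f,150+(u+.5)/4-.5,150+(v+.5)/4-.5,z)
E
python3 - <<'E'
from m import *
C=P(290,272,.078);C64=C
cs=[P(u,v,.04) for u,v in((80,160),(408,45),(522,382),(195,495))]
print('cap',C.round(4),'corners',np.round(cs,4).tolist())
e=[np.linalg.norm(cs[i]-cs[(i+1)%4]) for i in range(4)];print(np.round(e,4))
ctr=np.mean(cs,0);print('deck centre (y=122.5)',ctr.round(4))
d1=(cs[0]+cs[3]-cs[1]-cs[2]);d2=cs[1]-cs[2]+cs[0]-cs[3] # +y dir ; -> x dir
ay=np.arctan2(d1[1],d1[0]);ax=np.arctan2(d2[1],d2[0]);print('y dir',np.degrees(ay),'x side dir',np.degrees(ax))
s=[P(566,127,.0755),P(593,222,.0755)];sm=(s[0]+s[1])/2;print('strap',sm.round(4),np.linalg.norm(s[0]-s[1]))
v=C-sm;print('strap->cap dir',np.degrees(np.arctan2(v[1],v[0])),np.linalg.norm(v[:2]),'exp .206')
print('plate top',P(755,108,.112).round(4),'jar cap',P(503,200,.12).round(4))
for n,u,w in(('key in',184,300),('key mouth',136,307),('n1',343,130),('n2',398,393)):
    v=P(u,w,.064)-C; print(n,np.degrees(np.arctan2(v[1],v[0])).round(1),np.linalg.norm(v[:2]).round(4))
for nm,z,q in(('spare',.08,(486,22)),('blue',.08,(613,363)),('bottle',.165,(795,290))): print(nm,P(*q,z).round(4))
E
```

```text
cap [0.5451 0.1281 0.078 ] corners [[0.621, 0.278, 0.04], [0.7024, 0.0534, 0.04], [0.4713, -0.0271, 0.04], [0.3925, 0.1957, 0.04]]
[0.2389 0.2447 0.2363 0.2429]
deck centre (y=122.5) [0.5468 0.125  0.04  ]
y dir 109.71017274728244 x side dir 19.50352550721412
strap [ 0.6118 -0.0636  0.0755] 0.065871401201107
strap->cap dir 109.16816445010843 0.2029310586637891 exp .206
plate top [ 0.6533 -0.1747  0.112 ] jar cap [ 0.5921 -0.0125  0.12  ]
key in 104.9 0.0751
key mouth 103.1 0.1075
n1 -18.8 0.1014
n2 -138.3 0.1077
spare [ 7.125e-01 -4.000e-04  8.000e-02]
blue [ 0.4868 -0.0864  0.08  ]
bottle [ 0.5364 -0.1911  0.165 ]
```

Rotor axis is about (0.548, 0.129), sampler y points at 109.5°, and the keyway points at about 102°. So a clockwise turn of about 172° goes round on the side away from the column. The jar is at about (0.592, -0.011). First I move above it.

Call:
send_rows:
  deltas:
    - [1,-0.967,-0.923,0,0,0,0]
    - [1,-0.967,-0.923,0,0,0,0]
    - [1,-0.967,-0.923,0,0,0,0]
    - [1,-0.967,-0.923,0,0,0,0]
    - [1,-0.967,-0.923,0,0,0,0]

```text
clock: 0.52
tcp_pos: [0.2632, 0.4872, 0.2419]
orientation: [0.357, 3.121, -0.002]
contact_force: [0.8, -0.2, -0.0]
grip_width: 0.0855
```

Call:
send_rows:
  deltas:
    - [1,-0.967,-0.923,0,0,0,0]
    - [1,-0.967,-0.923,0,0,0,0]
    - [1,-0.967,-0.923,0,0,0,0]
    - [1,-0.967,-0.923,0,0,0,0]
    - [1,-0.967,-0.923,0,0,0,0]

```text
clock: 0.93
tcp_pos: [0.3731, 0.3198, 0.2422]
orientation: [0.357, 3.121, -0.001]
contact_force: [0.1, 0.8, 0.3]
grip_width: 0.0854
```

Call:
send_rows:
  deltas:
    - [1,-0.967,-0.923,0,0,0,0]
    - [1,-0.967,-0.923,0,0,0,0]
    - [1,-0.967,-0.923,0,0,0,0]
    - [1,-0.967,-0.923,0,0,0,0]
    - [1,-0.967,-0.923,0,0,0,0]

```text
clock: 1.35
tcp_pos: [0.4833, 0.1524, 0.2423]
orientation: [0.357, 3.121, -0.001]
contact_force: [0.3, 0.3, -0.5]
grip_width: 0.0854
```

Call:
send_rows:
  deltas:
    - [1,-0.967,-0.923,0,0,0,0.1]
    - [1,-0.967,-0.923,0,0,0,0.2]
    - [1,-0.967,-0.923,0,0,0,0.32]
    - [1,-0.967,-0.923,0,0,0,0.32]
    - [1,-0.967,-0.923,0,0,0,0.32]
    - [1,-0.967,-0.923,0,0,0,0.32]
    - [1,-0.967,-0.923,0,0,0,0.32]
    - [1,-0.967,-0.923,0,0,0,0.32]
    - [1,-0.967,-0.923,0,0,0,0.32]
    - [1,-0.967,-0.923,0,0,0,0.32]
    - [1,-0.967,-0.923,0,0,0,0.32]

```text
clock: 2.27
tcp_pos: [0.5924, -0.0115, 0.2421]
orientation: [-1.809, -2.568, 0.0]
contact_force: [-0.1, 1.1, -0.0]
grip_width: 0.0854
```

```bash
python3 - <<'E'
from h import *
o=r.get_obs();print(o['clock'],o['tcp_pos'],R.from_rotvec(o['orientation']).as_matrix().round(3),o['joints'].round(2))
f=grab('wrist','w1.png')
M=R.from_rotvec(np.array(f['rvec']).ravel()).as_matrix();print(-M.T@np.array(f['tvec']).ravel())
im=f['pixels'].astype(int);m=((im[...,0]-im[...,2]>12)&(im[...,0]>150)).astype(np.uint8)
n,l,s,ce=cv2.connectedComponentsWithStats(m)
for i in range(1,n):
    if s[i,4]>300: print(ce[i],s[i],ray(f,*ce[i],.12).round(4))
print('expected px',proj(f,[[.592,-.011,.12],[.545,.128,.078]]))
E
```

```text
2.2667 [ 0.59238923 -0.01145298  0.24211573] [[-0.337  0.942 -0.   ]
 [ 0.942  0.337  0.   ]
 [ 0.    -0.    -1.   ]] [-0.54  0.38  0.59  1.79 -0.24  1.04  0.49]
[0.56939954 0.05346611 0.37366651]
[ 87.1427027  229.71027027] [ 67 213  40  36 925] [ 0.4373 -0.0938  0.12  ]
expected px [[276.55418172 202.37460591]
 [279.35661093  30.93446897]]
```

View pics/w1.png

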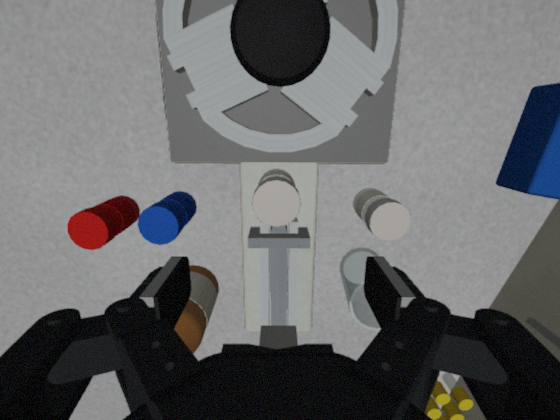

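Wrist view: the jar cap at (276,202) is exactly where predicted, on the deck between the nose and the rotor. Spare jar at (386,217), blue at (158,225), red at (92,228). Now descend and grip.

Call:
send_rows:
  deltas:
    - [1,0,0,0.25,0,0,0]
    - [1,0,0,0.5,0,0,0]
    - [1,0,0,0.75,0,0,0]
    - [1,0,0,0.95,0,0,0]
    - [1,0,0,0.95,0,0,0]

```text
clock: 2.73
tcp_pos: [0.5883, -0.0112, 0.0942]
orientation: [-1.806, -2.561, 0.01]
contact_force: [-0.9, 1.1, 0.1]
grip_width: 0.0851
```

Call:
send_rows:
  deltas:
    - [1,0,0,0.17,0,0,0]
    - [1,0,0,0.17,0,0,0]
    - [0.3,0,0,0.17,0,0,0]
    - [0.3,0,0,0.17,0,0,0]
    - [0.3,0,0,0.17,0,0,0]
    - [0.3,0,0,0.17,0,0,0]
    - [0.3,0,0,0.17,0,0,0]
    - [0.3,0,0,0.17,0,0,0]
    - [0.3,0,0,0.17,0,0,0]
    - [0.3,0,0,0.17,0,0,0]
  squeeze: 25

```text
clock: 3.57
tcp_pos: [0.5933, -0.012, 0.0761]
orientation: [1.813, 2.564, 0.003]
contact_force: [-2.7, -0.4, 7.5]
grip_width: 0.0425
```

```bash
python3 - <<'E'
from h import *
o=r.get_obs();print(o['clock'],o['tcp_pos'],o['grip_width'],o['contact_force'])
print(delta([.60,-.32,.24]))
E
```

```text
3.5667 [ 0.59334602 -0.01197387  0.0761434 ] 0.04251060959839873 [-2.73491771 -0.3759296   7.54571469]
(array([-1.951, -0.64 , -1.093]), array([0., 0., 0.]))
```

Call:
send_rows:
  deltas:
    - [0.3,0,0,-0.1,0,0,0]
    - [0.3,0,0,-0.3,0,0,0]
    - [0.3,0,0,-0.5,0,0,0]
    - [0.3,0,0,-0.7,0,0,0]
    - [0.3,0,0,-0.9,0,0,0]
    - [0.3,0,0,-1,0,0,0]
    - [0.3,0,0,-1,0,0,0]
  squeeze: 25

```text
clock: 4.15
tcp_pos: [0.5949, -0.0121, 0.2291]
orientation: [1.811, 2.56, 0.009]
contact_force: [0.5, 0.1, -1.1]
grip_width: 0.0422
```

Call:
send_rows:
  deltas:
    - [0.3,-0.15,-0.05,0,0,0,0]
    - [0.3,-0.35,-0.11,0,0,0,0]
    - [0.3,-0.55,-0.18,0,0,0,0]
    - [0.3,-0.75,-0.25,0,0,0,0]
    - [0.3,-0.9,-0.3,0,0,0,0]
    - [0.3,-0.98,-0.32,0,0,0,0]
    - [0.3,-0.98,-0.32,0,0,0,0]

```text
clock: 4.73
tcp_pos: [0.5954, -0.1699, 0.224]
orientation: [1.82, 2.56, -0.002]
contact_force: [-0.0, -0.1, -1.0]
grip_width: 0.0425
```

Call:
send_rows:
  deltas:
    - [0.3,-0.15,-0.05,0,0,0,0]
    - [0.3,-0.35,-0.11,0,0,0,0]
    - [0.3,-0.55,-0.18,0,0,0,0]
    - [0.3,-0.75,-0.25,0,0,0,0]
    - [0.3,-0.9,-0.3,0,0,0,0]
    - [0.3,-0.97,-0.32,0,0,0,0]
    - [0.3,-0.97,-0.32,0,0,0,0]
    - [0.3,-0.97,-0.32,0,0,0,0]

```text
clock: 5.4
tcp_pos: [0.6001, -0.3175, 0.2236]
orientation: [-1.812, -2.565, -0.002]
contact_force: [0.7, 0.7, -1.3]
grip_width: 0.0422
```

```bash
python3 - <<'E'
from h import *
o=r.get_obs();print(o['clock'],o['tcp_pos'],o['grip_width'],o['contact_force'],o['joints'].round(2))
f=grab('scene')
c=f['pixels'][130:410,60:460];cv2.imwrite('pics/s2.png',cv2.cvtColor(cv2.resize(c,(800,560)),cv2.COLOR_RGB2BGR))
E
```

```text
5.4 [ 0.60006568 -0.31748849  0.22360738] 0.042232171548423604 [ 0.7053824   0.74842594 -1.25717814] [-0.01  0.56  0.6   1.59 -0.35  1.1   1.02]
```

View pics/s2.png

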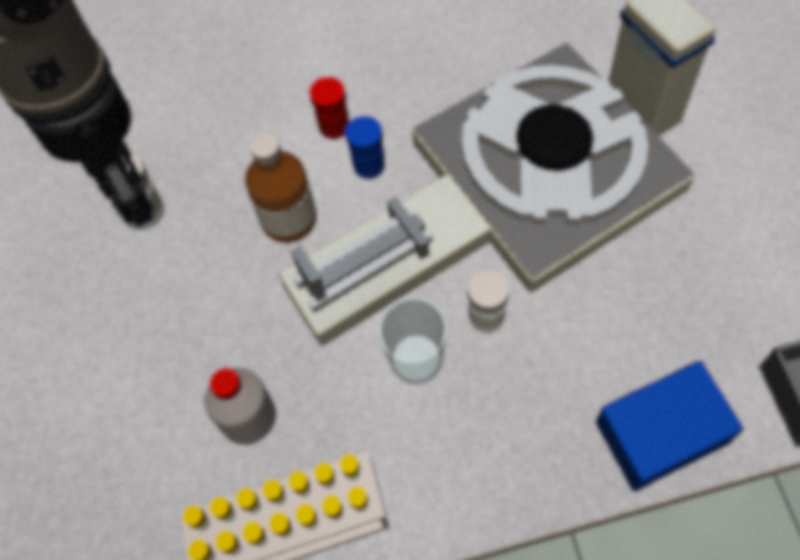

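Scene crop: the jar is held by the gripper at about (140,205), and the way below is clear: bottle (280,195), wash bottle (240,405), slide channel empty. Lower and release.

Call:
send_rows:
  deltas:
    - [0.3,0,0,0.2,0,0,0]
    - [0.3,0,0,0.4,0,0,0]
    - [0.3,0,0,0.6,0,0,0]
    - [0.3,0,0,0.8,0,0,0]
    - [0.3,0,0,1,0,0,0]
    - [0.3,0,0,1,0,0,0]
    - [0.3,0,0,1,0,0,0]
    - [0.3,0,0,1,0,0,0]

```text
clock: 6.12
tcp_pos: [0.601, -0.3187, 0.076]
orientation: [1.811, 2.565, 0.001]
contact_force: [-0.9, -0.8, -0.0]
grip_width: 0.0425
```

Call:
send_rows:
  deltas:
    - [0.3,0,0,0.08,0,0,0]
    - [0.3,0,0,0.15,0,0,0]
    - [0.3,0,0,0.2,0,0,0]
    - [0.3,0,0,0.23,0,0,0]
    - [0.3,0,0,0.23,0,0,0]
    - [0.3,0,0,0.23,0,0,0]
    - [0.3,0,0,0.23,0,0,0]

```text
clock: 6.7
tcp_pos: [0.5997, -0.3198, 0.0401]
orientation: [1.814, 2.564, -0.0]
contact_force: [0.3, 0.3, -0.1]
grip_width: 0.042
```

Call:
send_rows:
  deltas:
    - [0.3,0,0,0.015,0,0,0]
    - [0.3,0,0,0.025,0,0,0]
    - [0.3,0,0,0.025,0,0,0]
    - [0.3,0,0,0.025,0,0,0]

```text
clock: 7.03
tcp_pos: [0.5998, -0.3198, 0.0364]
orientation: [1.814, 2.564, 0.0]
contact_force: [-0.1, -0.6, 1.1]
grip_width: 0.0424
```

Call:
send_rows:
  deltas:
    - [0.6,0,0,0,0,0,0]
    - [1,0,0,0,0,0,0]
    - [1,0,0,0,0,0,0]
    - [1,0,0,0,0,0,0]
    - [1,0,0,0,0,0,0]
    - [1,0,0,-0.2,0,0,0]
    - [1,0,0,-0.5,0,0,0]
    - [1,0,0,-0.8,0,0,0]
    - [1,0,0,-1,0,0,0]
    - [1,0,0,-1,0,0,0]

```text
clock: 7.87
tcp_pos: [0.6029, -0.3226, 0.1947]
orientation: [1.808, 2.554, 0.004]
contact_force: [0.4, -1.3, 0.3]
grip_width: 0.0853
```

```bash
python3 - <<'E'
from h import *
o=r.get_obs();print(o['clock'],o['tcp_pos'],o['grip_width'],o['contact_force'],o['joints'].round(2))
f=grab('wrist','w3.png')
print(proj(f,[[.6,-.32,.08],[.6,-.32,0]]))
C=np.array([.547,.1285]);a=np.radians(42);print(C+.07*np.array([np.cos(a),np.sin(a)]))
print(delta([C[0]+.07*np.cos(a),C[1]+.07*np.sin(a),.186]))
E
```

```text
7.8667 [ 0.60293204 -0.32256969  0.19467477] 0.08525953028613492 [ 0.38755613 -1.30874558  0.26661087] [ 0.    0.59  0.59  1.62 -0.37  1.03  1.04]
[[273.28473037 200.30101781]
 [273.45855321 181.63290372]]
[0.59902014 0.17533914]
(array([3.129, 1.085, 0.022]), array([0., 0., 0.]))
```

View pics/w3.png

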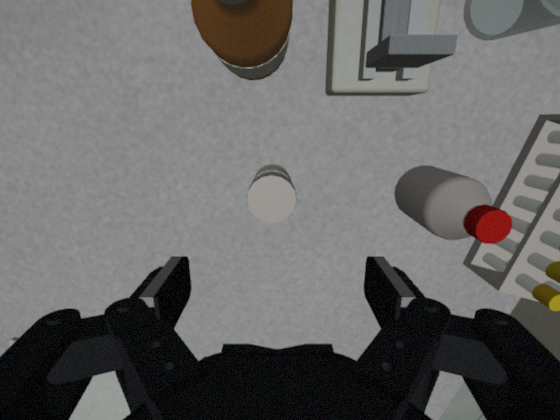

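Wrist view: the jar is upright at (272,198), predicted (273,200). Next I move to above the right-hand window with the fingers shut.

Call:
send_rows:
  deltas:
    - [0,0,0,-0.25,0,0,0]
    - [0,0,0.2,-0.4,0,0,0]
    - [0,0.2,0.45,-0.4,0,0,0]
    - [0,0.45,0.6,-0.4,0,0,0]
    - [0,0.7,0.6,-0.4,0,0,0]
    - [0,1,0.6,-0.4,0,0,0]
    - [0,1,0.6,-0.4,0,0,0]

```text
clock: 8.5
tcp_pos: [0.6336, -0.1383, 0.2436]
orientation: [-1.798, -2.568, -0.004]
contact_force: [0.6, 0.6, -0.9]
grip_width: 0.0006
```

Call:
send_rows:
  deltas:
    - [0,0.25,0.1,0,0,0,0]
    - [0,0.5,0.25,0,0,0,0]
    - [0,0.75,0.35,0,0,0,0]
    - [0,1,0.48,0,0,0,0]
    - [0,1,0.48,0,0,0,0]

```text
clock: 8.92
tcp_pos: [0.6527, 0.0296, 0.2439]
orientation: [-1.794, -2.573, -0.005]
contact_force: [1.3, 1.5, -0.6]
grip_width: 0.0
```

Call:
send_rows:
  deltas:
    - [0,0.25,0,0,0,0,0]
    - [0,0.5,0,0,0,0,0]
    - [0,0.75,0,0,0,0,0]
    - [0,1,0,0,0,0,0]
    - [0,1,0,0,0,0,0]
    - [0,1,0,0,0,0,0]
    - [0,1,0,0,0,0,0]

```text
clock: 9.5
tcp_pos: [0.6021, 0.1581, 0.2454]
orientation: [-1.814, -2.565, 0.002]
contact_force: [0.4, -0.2, -0.2]
grip_width: -0.0001
```

```bash
python3 - <<'E'
from h import *
o=r.get_obs();print(o['clock'],o['tcp_pos'],o['grip_width'],o['joints'].round(2))
f=grab('wrist','w4.png')
C=np.array([.547,.1285])
im=f['pixels'].copy()
for a in(42,):
  t=[C[0]+.07*np.cos(np.radians(a)),C[1]+.07*np.sin(np.radians(a))]
  u,v=proj(f,[t+[.064]])[0];cv2.circle(im,(int(u),int(v)),4,(255,0,0),-1);print(u,v)
u,v=proj(f,[[*C,.078]])[0];cv2.circle(im,(int(u),int(v)),4,(255,0,0),-1);print(u,v)
m=(im.max(2)<25).astype(np.uint8);n,l,s,ce=cv2.connectedComponentsWithStats(m)
for i in range(1,n):
    if s[i,4]>1000:print(ce[i],s[i])
cv2.imwrite('pics/w4.png',cv2.cvtColor(im,cv2.COLOR_RGB2BGR))
E
```

```text
9.5 [0.60211649 0.15809518 0.24535615] -0.00014858785513441062 [-0.78  0.43  0.58  1.71 -0.26  1.08  0.22]
279.62326196257334 172.7698543425532
218.0288821458626 200.39419357309708
[276.88509423 362.92503331] [    6   269   543   151 26265]
```

View pics/w4.png

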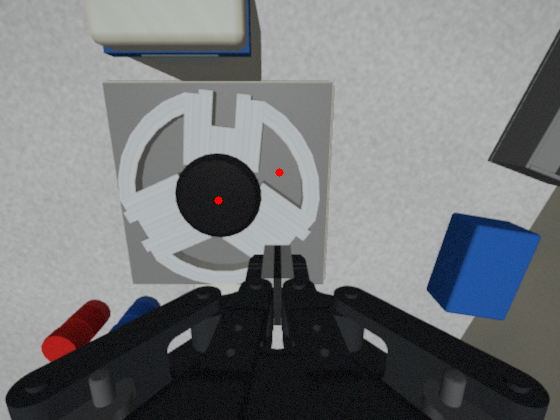

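Wrist view: cap at about (218,195), keyway up at (224,112), target window centre at about (283,165). The red marks predicted the cap at (218,200), so I check the offset.

```bash
python3 - <<'E'
from h import *
f=grab('wrist')
im=f['pixels']
m=(im.max(2)<25).astype(np.uint8);m[245:]=0;n,l,s,ce=cv2.connectedComponentsWithStats(m)
i=1+np.argmax(s[1:,4]);print(ce[i],s[i]);c=s[i];u,v=c[0]+c[2]/2-.5,c[1]+c[3]/2-.5
C=ray(f,u,v,.078);print('cap',C.round(4), 'w,h m',c[2:4])
g=im[...,:3].min(2);m=((g>120)).astype(np.uint8)
for nm,uv in(('left',(119,185)),('right',(320,185)),('top',(218,91)),('keyL',(212,127)),('keyR',(236,127)),('keyLm',(213,92)),('keyRm',(237,96)),('n1',(307,236)),('n2',(137,229))):
    p=ray(f,*uv,.064);d=p-C;print(nm,p.round(4),np.degrees(np.arctan2(d[1],d[0])).round(1),np.linalg.norm(d[:2]).round(4))
cs=[ray(f,*q,.04) for q in((105,83),(332,82),(326,282),(133,283))];print(np.round(cs,4))
o=r.get_obs();print(o['tcp_pos'])
for c in (C,):
  t=c[:2]+.07*np.array([np.cos(np.radians(42)),np.sin(np.radians(42))]);print(t,delta([*t,.11]))
E
```

```text
[238.20181818 200.47818182] [189 154  71  81 550]
cap [0.5513 0.1362 0.078 ] w,h m [71 81]
left [0.4399 0.1041 0.064 ] -163.9 0.116
right [0.6452 0.1762 0.064 ] 23.1 0.102
top [0.5146 0.231  0.064 ] 111.2 0.1017
keyL [0.5184 0.1958 0.064 ] 118.9 0.0681
keyR [0.5416 0.204  0.064 ] 98.2 0.0685
keyLm [0.5102 0.2285 0.064 ] 114.0 0.1011
keyRm [0.5337 0.2328 0.064 ] 100.3 0.0982
n1 [0.6531 0.1163 0.064 ] -11.1 0.1037
n2 [0.4687 0.0606 0.064 ] -137.5 0.112
[[ 0.3942  0.1996  0.04  ]
 [ 0.6211  0.2803  0.04  ]
 [ 0.7044  0.0571  0.04  ]
 [ 0.4705 -0.0266  0.04  ]]
[0.60266712 0.15665743 0.24573929]
[0.60334185 0.18303192] (array([0.165, 0.063, 0.905]), array([0., 0., 0.]))
```

Call:
send_rows:
  deltas:
    - [0,0.155,0.025,0.1,0,0,0]
    - [0,0.155,0.025,0.3,0,0,0]
    - [0,0.155,0.025,0.5,0,0,0]
    - [0,0.155,0.025,0.7,0,0,0]
    - [0,0.155,0.025,0.85,0,0,0]
    - [0,0.155,0.025,0.9,0,0,0]
    - [0,0.155,0.025,0.9,0,0,0]
    - [0,0.155,0.025,0.9,0,0,0]

```text
clock: 10.27
tcp_pos: [0.599, 0.1808, 0.1118]
orientation: [1.816, 2.563, 0.0]
contact_force: [0.9, 0.8, 0.8]
grip_width: 0.0002
```

Call:
send_rows:
  deltas:
    - [0,0,0,0.08,0,0,0]
    - [0,0,0,0.16,0,0,0]
    - [0,0,0,0.2,0,0,0]
    - [0,0,0,0.24,0,0,0]
    - [0,0,0,0.24,0,0,0]
    - [0,0,0,0.24,0,0,0]

```text
clock: 10.77
tcp_pos: [0.598, 0.1818, 0.0747]
orientation: [-1.814, -2.565, 0.001]
contact_force: [-0.0, 0.8, 0.4]
grip_width: -0.0002
```

Call:
send_rows:
  deltas:
    - [0,0,0,0.03,0,0,0]
    - [0,0,0,0.06,0,0,0]
    - [0,0,0,0.085,0,0,0]
    - [0,0,0,0.085,0,0,0]
    - [0,0,0,0.085,0,0,0]

```text
clock: 11.18
tcp_pos: [0.5979, 0.1818, 0.062]
orientation: [-1.814, -2.565, 0.001]
contact_force: [-0.2, -0.2, -0.4]
grip_width: -0.0002
```

```bash
python3 - <<'E'
from h import *
o=r.get_obs();print(o['clock'],o['tcp_pos'],o['contact_force'])
C=np.array([.5465,.1305]);d=o['tcp_pos'][:2]-C;a0=np.arctan2(d[1],d[0])-np.radians(19.5);print(np.degrees(a0),np.linalg.norm(d))
# sampler-frame path on r=.07 from a0, offsets from current, tool x=ys, tool y=xs
p0=np.linalg.norm(d)*np.array([np.cos(a0),np.sin(a0)])
for ang in range(20,-171,-10):
    p=.070*np.array([np.cos(np.radians(ang)),np.sin(np.radians(ang))]);q=(p-p0)/.15;print(ang,'x',q[1].round(3),'y',q[0].round(3))
E
```

```text
11.1833 [0.59791004 0.18182887 0.06196989] [-0.21086513 -0.151872   -0.44187034]
25.454735902235516 0.072647400624058
20 x -0.049 y 0.001
10 x -0.127 y 0.022
0 x -0.208 y 0.029
-10 x -0.289 y 0.022
-20 x -0.368 y 0.001
-30 x -0.441 y -0.033
-40 x -0.508 y -0.08
-50 x -0.566 y -0.137
-60 x -0.612 y -0.204
-70 x -0.647 y -0.278
-80 x -0.668 y -0.356
-90 x -0.675 y -0.437
-100 x -0.668 y -0.518
-110 x -0.647 y -0.597
-120 x -0.612 y -0.671
-130 x -0.566 y -0.737
-140 x -0.508 y -0.795
-150 x -0.441 y -0.841
-160 x -0.368 y -0.876
-170 x -0.289 y -0.897
```

In the window with no contact. Now sweep clockwise.

Call:
send_rows:
  deltas:
    - [0,-0.049,0.001,0,0,0,0]
    - [0,-0.088,0.012,0,0,0,0]
    - [0,-0.127,0.022,0,0,0,0]
    - [0,-0.168,0.026,0,0,0,0]
    - [0,-0.208,0.029,0,0,0,0]
    - [0,-0.248,0.026,0,0,0,0]
    - [0,-0.289,0.022,0,0,0,0]
    - [0,-0.328,0.012,0,0,0,0]
    - [0,-0.368,0.001,0,0,0,0]
    - [0,-0.405,-0.016,0,0,0,0]
    - [0,-0.441,-0.033,0,0,0,0]
    - [0,-0.475,-0.056,0,0,0,0]
    - [0,-0.508,-0.08,0,0,0,0]
    - [0,-0.538,-0.108,0,0,0,0]
    - [0,-0.566,-0.137,0,0,0,0]
    - [0,-0.59,-0.17,0,0,0,0]
    - [0,-0.612,-0.204,0,0,0,0]
    - [0,-0.612,-0.204,0,0,0,0]
    - [0,-0.612,-0.204,0,0,0,0]

```text
clock: 12.77
tcp_pos: [0.5989, 0.0839, 0.0621]
orientation: [-1.815, -2.563, 0.003]
contact_force: [0.3, -0.4, -0.8]
grip_width: 0.0002
```

```bash
python3 - <<'E'
from h import *
o=r.get_obs();print(o['clock'],o['tcp_pos'],o['contact_force'],o['joints'].round(2))
f=grab('wrist');g=grab('top','t5.png')
im=np.hstack([f['pixels'],cv2.resize(g['pixels'][150:290,150:350],(600,420),interpolation=cv2.INTER_CUBIC)])
im=cv2.resize(im,(800,290));cv2.imwrite('pics/c5.png',cv2.cvtColor(im,cv2.COLOR_RGB2BGR))
E
```

```text
12.7667 [0.59892287 0.08388801 0.06212777] [ 0.27704598 -0.40192136 -0.80784666] [-0.58  0.63  0.45  1.88 -0.4   0.72  0.45]
```

View pics/c5.png

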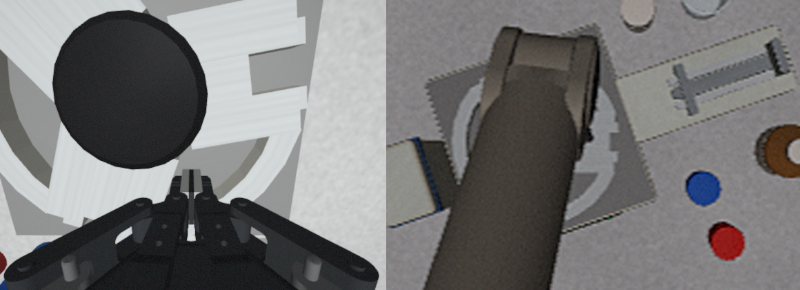

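The combined wrist and top picture shows the keyway at (275,70) in the wrist half, about 8° past sampler +x. The finger is against the next spoke, so about 98° remains. I carry on to just short of the goal.

Call:
send_rows:
  deltas:
    - [0,-0.018,-0.036,0,0,0,0]
    - [0,-0.035,-0.074,0,0,0,0]
    - [0,-0.047,-0.112,0,0,0,0]
    - [0,-0.056,-0.152,0,0,0,0]
    - [0,-0.061,-0.192,0,0,0,0]
    - [0,-0.063,-0.233,0,0,0,0]
    - [0,-0.061,-0.273,0,0,0,0]
    - [0,-0.056,-0.314,0,0,0,0]
    - [0,-0.047,-0.354,0,0,0,0]
    - [0,-0.035,-0.393,0,0,0,0]
    - [0,-0.018,-0.43,0,0,0,0]
    - [0,0,-0.467,0,0,0,0]
    - [0,0.022,-0.5,0,0,0,0]
    - [0,0.046,-0.533,0,0,0,0]
    - [0,0.075,-0.563,0,0,0,0]
    - [0,0.104,-0.591,0,0,0,0]
    - [0,0.125,-0.607,0,0,0,0]
    - [0,0.14,-0.618,0,0,0,0]
    - [0,0.14,-0.618,0,0,0,0]
    - [0,0.14,-0.618,0,0,0,0]

```text
clock: 14.53
tcp_pos: [0.5046, 0.0746, 0.0621]
orientation: [-1.812, -2.564, 0.001]
contact_force: [0.5, -1.0, 0.1]
grip_width: -0.0001
```

```bash
python3 - <<'E'
from h import *
o=r.get_obs();print(o['clock'],o['tcp_pos'],o['contact_force'],o['joints'].round(2))
f=grab('wrist');g=grab('scene')
im=np.hstack([f['pixels'],cv2.resize(g['pixels'][150:290,200:400],(600,420),interpolation=cv2.INTER_CUBIC)])
im=cv2.resize(im,(800,290));cv2.imwrite('pics/c6.png',cv2.cvtColor(im,cv2.COLOR_RGB2BGR))
E
```

```text
14.5333 [0.50455423 0.07456834 0.06205741] [ 0.51752548 -0.97785269  0.11536316] [-0.63  0.51  0.46  2.11 -0.39  0.61  0.44]
```

View pics/c6.png

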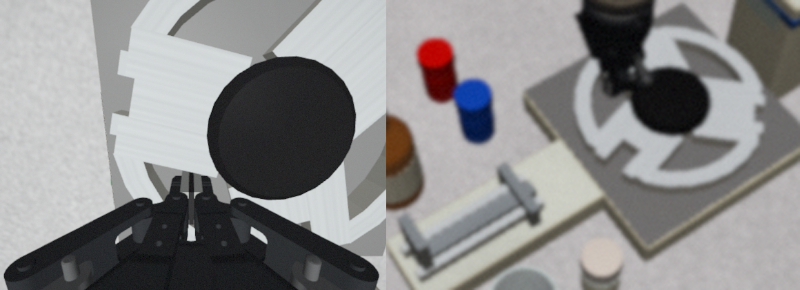

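Wrist half: the finger at (190,185) is against the shallow-notched spoke on the left. Scene half: the keyway at about (615,155) is close to the slide line. I measure its angle on the rim circle r=94 mm, where only the deep keyway breaks the metal.

```bash
cat > k.py <<'E'
from h import *
def key(names=('top','scene'),C=(.547,.130)):
    for n in names:
        f=grab(n);g=cv2.cvtColor(f['pixels'],cv2.COLOR_RGB2GRAY).astype(np.float32)
        A=np.arange(-150,-30,.25);out=[]
        for rr in(.092,.094,.096):
            P=np.stack([C[0]+rr*np.cos(np.radians(A+19.5)),C[1]+rr*np.sin(np.radians(A+19.5)),0*A+.064],1)
            q=proj(f,P).astype(np.float32);out.append(cv2.remap(g,q[:,:1],q[:,1:],cv2.INTER_LINEAR).ravel())
        v=np.mean(out,0);th=(np.percentile(v,95)+np.percentile(v,5))/2;b=v<th
        e=np.flatnonzero(np.diff(b.astype(int)));print(n,'thr',th,'edges(sampler deg)',A[e],[int(x) for x in v[::12]])
if __name__=='__main__':key()
E
python3 k.py
```

```text
top thr 89.12186 edges(sampler deg) [-114.    -80.25  -78.75  -75.    -72.    -70.    -67.5 ] [73, 69, 62, 56, 59, 55, 60, 52, 41, 37, 36, 54, 82, 108, 128, 135, 131, 124, 136, 136, 135, 136, 139, 95, 89, 89, 89, 79, 130, 136, 134, 135, 135, 138, 137, 136, 137, 138, 135, 136]
scene thr 151.10086 edges(sampler deg) [-81.75 -67.  ] [176, 179, 179, 181, 183, 184, 185, 188, 189, 188, 188, 189, 189, 189, 190, 190, 191, 192, 193, 193, 192, 192, 189, 136, 93, 107, 109, 116, 167, 193, 193, 191, 192, 193, 189, 190, 189, 190, 190, 190]
```

Call:
send_rows:
  deltas:
    - [0,0.02,-0.012,0,0,0,0]
    - [0,0.038,-0.023,0,0,0,0]
    - [0,0.06,-0.034,0,0,0,0]
    - [0,0.075,-0.041,0,0,0,0]
    - [0,0.084,-0.045,0,0,0,0]
    - [0,0.084,-0.045,0,0,0,0]
    - [0,0.084,-0.045,0,0,0,0]

```text
clock: 15.32
tcp_pos: [0.4944, 0.0841, 0.0622]
orientation: [-1.813, -2.565, 0.0]
contact_force: [0.4, -1.1, 0.1]
grip_width: 0.0001
```

```bash
python3 k.py
```

```text
top thr 92.071945 edges(sampler deg) [-137.75  -93.5   -80.25] [63, 49, 25, 34, 84, 124, 129, 131, 129, 130, 129, 132, 133, 135, 137, 135, 133, 136, 142, 89, 89, 90, 91, 77, 139, 140, 133, 135, 137, 135, 135, 136, 137, 137, 136, 137, 136, 138, 137, 137]
scene thr 151.0057 edges(sampler deg) [-94.75 -80.25] [176, 178, 180, 182, 182, 184, 184, 188, 189, 189, 188, 189, 191, 191, 194, 193, 191, 192, 175, 108, 93, 107, 107, 132, 182, 194, 192, 192, 194, 193, 191, 190, 190, 189, 190, 190, 190, 190, 191, 190]
```

Call:
send_rows:
  deltas:
    - [0,0.01,-0.003,0,0,0,0]
    - [0,0.021,-0.007,0,0,0,0]
    - [0,0.021,-0.007,0,0,0,0]
    - [0,0.021,-0.007,0,0,0,0]

```text
clock: 15.75
tcp_pos: [0.4928, 0.0864, 0.0623]
orientation: [-1.814, -2.565, 0.0]
contact_force: [0.7, -1.2, 0.5]
grip_width: 0.0002
```

```bash
python3 - <<'E'
from k import *
key()
# check alignment in top image: keyway centre vs slide bar line
g=grab('top','t7.png');c=g['pixels'][150:270,190:350];cv2.imwrite('pics/t7c.png',cv2.cvtColor(cv2.resize(c,(800,600),interpolation=cv2.INTER_CUBIC),cv2.COLOR_RGB2BGR))
E
```

```text
top thr 93.82071 edges(sampler deg) [-142.25  -96.5   -83.  ] [44, 15, 49, 109, 130, 130, 128, 132, 128, 130, 131, 129, 135, 136, 135, 135, 137, 139, 88, 88, 88, 89, 79, 140, 138, 134, 134, 136, 137, 136, 134, 137, 138, 136, 135, 135, 136, 138, 136, 137]
scene thr 150.26486 edges(sampler deg) [-97.5  -82.75] [179, 180, 180, 181, 181, 184, 184, 187, 187, 189, 189, 191, 192, 193, 193, 192, 192, 181, 119, 91, 105, 108, 127, 178, 193, 192, 192, 193, 193, 191, 190, 188, 190, 190, 190, 190, 191, 191, 190, 190]
```

View pics/t7c.png

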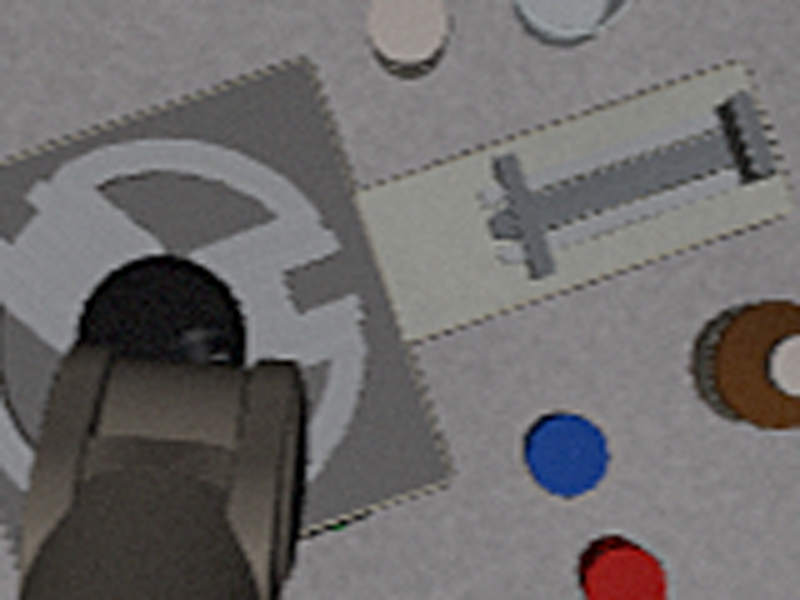

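The enlarged top crop shows the keyway mouth at (347,275) in line with the slide: the nose at (490,225) extended hits (347,274). The angle reads about -89.9° from both cameras (goal -90). Back off, lift, and go behind the thumb plate.

Call:
send_rows:
  deltas:
    - [0,-0.03,0.012,0,0,0,0]
    - [0,-0.03,0.012,0,0,0,0]
    - [0,-0.03,0.012,-0.2,0,0,0]
    - [0,-0.03,0.012,-0.45,0,0,0]
    - [0,-0.03,0.012,-0.7,0,0,0]
    - [0,-0.03,0.012,-1,0,0,0]
    - [0,-0.03,0.012,-1,0,0,0]
    - [0,-0.03,0.012,-1,0,0,0]

```text
clock: 16.57
tcp_pos: [0.4977, 0.0834, 0.2149]
orientation: [1.812, 2.564, 0.009]
contact_force: [-0.3, -0.1, -0.6]
grip_width: 0.0002
```

```bash
python3 - <<'E'
from k import *
o=r.get_obs();print(o['tcp_pos']);key(('top',))
f=grab('top');print('nose',ray(f,190+490/5,150+225/5,.055),'plate top',ray(f,190+738/5,150+135/5,.112),'wash base',ray(f,525*.7,208*.7,0))
C=np.array([.547,.130]);y=np.array([-.337,.942]);x=np.array([.942,.337])
for p in(ray(f,288,195,.055),ray(f,337.6,177,.112),ray(f,367,145.6,0),ray(f,347,203,.165)):
    d=p[:2]-C;print((d@x).round(4),(d@y+.125).round(4))
t=C-.003*x+(-.25-.125)*y;print(t,delta([*t,.205]))
E
```

```text
[0.49774175 0.08341578 0.21493668]
top thr 112.67117 edges(sampler deg) [-97.5 -82.5] [118, 126, 130, 125, 129, 130, 127, 128, 128, 129, 131, 129, 135, 135, 134, 134, 135, 137, 90, 87, 89, 88, 78, 139, 134, 133, 133, 136, 136, 133, 133, 138, 136, 136, 135, 133, 136, 137, 135, 136]
nose [ 0.60815822 -0.04707388  0.055     ] plate top [ 0.65234676 -0.17265646  0.112     ] wash base [ 0.75500365 -0.27548963  0.        ]
-0.0021 -0.0624
-0.0028 -0.1956
0.0598 -0.3257
-0.073 -0.1863
[ 0.670549 -0.224261] (array([-2.321,  0.417,  0.043]), array([0., 0., 0.]))
```

Call:
send_rows:
  deltas:
    - [0,-0.2,0.2,0,0,0,0]
    - [0,-0.45,0.417,0,0,0,0]
    - [0,-0.7,0.417,0,0,0,0]
    - [0,-0.9,0.417,0,0,0,0]
    - [0,-1,0.417,0,0,0,0]
    - [0,-1,0.417,0,0,0,0]

```text
clock: 17.17
tcp_pos: [0.6044, -0.0435, 0.2101]
orientation: [-1.823, -2.558, 0.007]
contact_force: [-0.6, -0.0, 0.5]
grip_width: 0.0001
```

Call:
send_rows:
  deltas:
    - [0,-0.25,0,0,0,0,0]
    - [0,-0.5,0,0,0,0,0]
    - [0,-0.75,0,0,0,0,0]
    - [0,-1,0,0,0,0,0]
    - [0,-1,0,0,0,0,0]
    - [0,-1,0,0,0,0,0]

```text
clock: 17.67
tcp_pos: [0.6538, -0.1815, 0.21]
orientation: [-1.818, -2.559, 0.004]
contact_force: [0.4, -0.4, -0.7]
grip_width: 0.0
```

Call:
send_rows:
  deltas:
    - [0,-0.15,0,0,0,0,0]
    - [0,-0.32,0,0,0,0,0]
    - [0,-0.32,0,0,0,0,0]
    - [0,-0.32,0,0,0,0,0]
    - [0,-0.32,0,0,0,0,0]

```text
clock: 18.08
tcp_pos: [0.6707, -0.2221, 0.2109]
orientation: [-1.81, -2.564, -0.001]
contact_force: [0.0, 0.3, -0.6]
grip_width: 0.0003
```

```bash
python3 - <<'E'
from h import *
o=r.get_obs();print(o['tcp_pos'],o['joints'].round(2))
C=np.array([.547,.130]);y=np.array([-.337,.942]);x=np.array([.942,.337])
t=C-.003*x+(-.25-.125)*y;print(t,delta([*t,.085]))
f=grab('wrist','w8.png')
# expected places: plate centre, tcp
for ys,z in((-.203,.112),(-.25,.085),(-.087,.0755)): print(proj(f,[[*(C-.003*x+(ys-.125)*y),z]]))
E
```

```text
[ 0.6706971  -0.22207066  0.21087468] [-0.15  0.62  0.6   1.53 -0.38  1.11  0.87]
[ 0.670549 -0.224261] (array([-0.016, -0.005,  0.839]), array([0., 0., 0.]))
[[275.576636   155.09253199]]
[[275.94616996 204.43239047]]
[[275.24584711   0.89898858]]
```

View pics/w8.png

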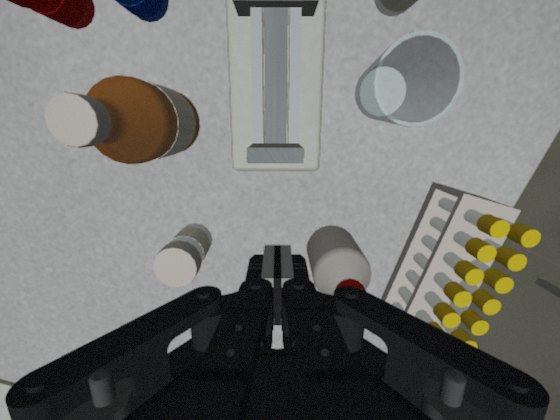

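Wrist view: thumb plate at (275,154), predicted (275.6,155). Wash bottle (338,265) and jar (185,255) are clear of the finger at (277,260). Descend behind the plate.

Call:
send_rows:
  deltas:
    - [0,0.05,-0.005,0.2,0,0,0]
    - [0,0.05,-0.005,0.4,0,0,0]
    - [0,0.05,-0.005,0.6,0,0,0]
    - [0,0.05,-0.005,0.75,0,0,0]
    - [0,0.05,-0.005,0.81,0,0,0]
    - [0,0.05,-0.005,0.81,0,0,0]
    - [0,0.05,-0.005,0.81,0,0,0]

```text
clock: 18.72
tcp_pos: [0.6681, -0.217, 0.0913]
orientation: [-1.813, -2.566, -0.0]
contact_force: [0.4, -0.3, 0.3]
grip_width: 0.0002
```

Call:
send_rows:
  deltas:
    - [0,0.04,0,0,0,0,0]
    - [0,0.08,0,0,0,0,0]
    - [0,0.12,0,0,0,0,0]
    - [0,0.16,0,0,0,0,0]
    - [0,0.2,0,0,0,0,0]
    - [0,0.24,0,0,0,0,0]
    - [0,0.28,0,0,0,0,0]
    - [0,0.32,0,0,0,0,0]
    - [0,0.36,0,0,0,0,0]
    - [0,0.4,0,0,0,0,0]
    - [0,0.4,0,0,0,0,0]

```text
clock: 19.63
tcp_pos: [0.6481, -0.1609, 0.0915]
orientation: [1.813, 2.564, 0.0]
contact_force: [1.4, -2.9, 1.7]
grip_width: 0.0002
```

```bash
python3 - <<'E'
from h import *
o=r.get_obs();C=np.array([.547,.130]);y=np.array([-.337,.942]);x=np.array([.942,.337])
d=o['tcp_pos'][:2]-C;print('finger xs,ys',d@x,d@y+.125,'force along y',o['contact_force'][:2]@y,o['contact_force'])
from k import key; key()
E
```

```text
finger xs,ys -0.002788975724366206 -0.18305498725319924 force along y -3.2247807658490144 [ 1.3921847  -2.92528081  1.73364769]
top thr 119.66695 edges(sampler deg) [-97.5 -82.5] [133, 133, 136, 134, 134, 135, 133, 138, 136, 137, 137, 136, 142, 142, 142, 141, 142, 146, 93, 94, 95, 95, 84, 146, 145, 140, 141, 144, 144, 142, 143, 145, 144, 143, 144, 141, 142, 145, 141, 144]
scene thr 153.9301 edges(sampler deg) [-97.5  -82.75] [183, 185, 182, 185, 186, 189, 189, 191, 193, 192, 193, 194, 196, 198, 197, 196, 196, 185, 121, 95, 108, 111, 130, 181, 197, 197, 197, 198, 199, 196, 194, 193, 194, 195, 194, 195, 193, 195, 195, 194]
```

Force is 3 N and the slide is moving, with the keyway still aligned. Push on.

Call:
send_rows:
  deltas:
    - [0,0.03,0,0,0,0,0]
    - [0,0.06,0,0,0,0,0]
    - [0,0.09,0,0,0,0,0]
    - [0,0.12,0,0,0,0,0]
    - [0,0.15,0,0,0,0,0]
    - [0,0.18,0,0,0,0,0]
    - [0,0.21,0,0,0,0,0]
    - [0,0.24,0,0,0,0,0]
    - [0,0.27,0,0,0,0,0]
    - [0,0.3,0,0,0,0,0]
    - [0,0.33,0,0,0,0,0]
    - [0,0.36,0,0,0,0,0]
    - [0,0.36,0,0,0,0,0]

```text
clock: 20.82
tcp_pos: [0.6297, -0.1101, 0.0909]
orientation: [1.814, 2.565, -0.0]
contact_force: [0.8, -2.6, 2.3]
grip_width: -0.0
```

Call:
send_rows:
  deltas:
    - [0,0.02,0,0,0,0,0]
    - [0,0.04,0,0,0,0,0]
    - [0,0.06,0,0,0,0,0]
    - [0,0.07,0,0,0,0,0]
    - [0,0.08,0,0,0,0,0]
    - [0,0.09,0,0,0,0,0]
    - [0,0.09,0,0,0,0,0]

```text
clock: 21.4
tcp_pos: [0.629, -0.1074, 0.0931]
orientation: [1.812, 2.546, -0.006]
contact_force: [11.5, -22.4, -0.9]
grip_width: -0.0001
```

```bash
cat > st.py <<'E'
from h import *
o=r.get_obs();C=np.array([.547,.130]);y=np.array([-.337,.942]);x=np.array([.942,.337])
d=o['tcp_pos'][:2]-C;print('finger xs,ys',d@x,d@y+.125,'force along y',o['contact_force'][:2]@y,o['contact_force'])
E
python3 st.py
```

```text
finger xs,ys -0.00271599646585515 -0.12625157994738218 force along y -24.980873468035007 [ 11.50219418 -22.40407009  -0.91565668]
```

The push stopped at about 25 N with the finger some 15 mm short of where I reckoned home to be. I back off and look.

Call:
send_rows:
  deltas:
    - [0,-0.15,0,0,0,0,0]
    - [0,-0.3,0,0,0,0,0]
    - [0,-0.4,0,-0.2,0,0,0]
    - [0,-0.6,0,-0.5,0,0,0]
    - [0,-0.9,0,-0.7,0,0,0]
    - [0,-1,0,-0.8,0,0,0]
    - [0,-1,0,-0.8,0,0,0]

```text
clock: 21.98
tcp_pos: [0.6768, -0.2463, 0.2165]
orientation: [1.816, 2.553, -0.001]
contact_force: [-0.7, -0.9, 0.8]
grip_width: 0.0002
```

```bash
python3 - <<'E'
from h import *
from k import key
key(); 
fs={n:grab(n) for n in('top','scene')}
cv2.imwrite('pics/top9.png',fs['top']['pixels'][...,::-1]);cv2.imwrite('pics/sc9.png',fs['scene']['pixels'][...,::-1])
a=cv2.resize(fs['top']['pixels'][160:250,200:320],(800,600),interpolation=cv2.INTER_CUBIC)
b=cv2.resize(fs['scene']['pixels'][170:290,200:360],(800,600),interpolation=cv2.INTER_CUBIC)
w=fs and grab('wrist')['pixels']
im=np.hstack([a[60:540,:400*2][:, :800],b[60:540]]);im=cv2.resize(np.vstack([a[:600,:],b[:600,:]]),(800,1200))
# side by side within 800x600
im=np.hstack([cv2.resize(fs['top']['pixels'][160:260,230:330],(400,400),interpolation=cv2.INTER_CUBIC),cv2.resize(fs['scene']['pixels'][180:280,230:330],(400,400),interpolation=cv2.INTER_CUBIC)])
cv2.imwrite('pics/c9.png',im[...,::-1])
# sample gray profile along slide line
C=np.array([.547,.130]);y=np.array([-.337,.942]);x=np.array([.942,.337])
for n,f in fs.items():
    g=cv2.cvtColor(f['pixels'],cv2.COLOR_RGB2GRAY).astype(np.float32)
    for nm,xs,z,rng in(('nose',-.003,.060,np.arange(.0,.075,.003)),('plate',.012,.112,np.arange(-.16,-.06,.004)),('plate',-.018,.112,np.arange(-.16,-.06,.004))):
        P=np.array([[*(C+xs*x+(s-.125)*y),z] for s in rng]);q=proj(f,P).astype(np.float32)
        print(n,nm,[f'{int(1000*s)}:{int(v)}' for s,v in zip(rng,cv2.remap(g,q[:,:1],q[:,1:],1).ravel())])
E
```

```text
top thr 122.10611 edges(sampler deg) [-97.25 -82.5 ] [137, 138, 140, 136, 139, 138, 137, 141, 136, 140, 140, 138, 144, 146, 144, 143, 144, 149, 96, 96, 98, 97, 88, 149, 148, 145, 144, 145, 147, 146, 146, 148, 148, 147, 145, 147, 145, 148, 146, 147]
scene thr 164.50813 edges(sampler deg) [-97.5  -82.75] [191, 193, 191, 193, 193, 196, 198, 199, 200, 202, 202, 204, 206, 206, 205, 205, 206, 193, 131, 115, 128, 120, 136, 193, 206, 205, 205, 207, 207, 205, 203, 202, 204, 203, 203, 203, 203, 203, 203, 202]
top nose ['0:103', '3:105', '6:103', '9:102', '12:103', '15:103', '18:104', '21:99', '24:101', '27:103', '30:99', '33:97', '36:95', '39:98', '42:98', '45:94', '48:97', '51:92', '54:115', '57:145', '60:142', '63:144', '66:142', '69:141', '72:145']
top plate ['-160:141', '-156:145', '-152:145', '-148:145', '-144:145', '-139:144', '-135:144', '-131:144', '-127:145', '-123:145', '-119:144', '-115:99', '-111:102', '-107:101', '-103:33', '-99:118', '-95:149', '-91:145', '-87:147', '-83:136', '-79:105', '-75:99', '-71:103', '-67:150', '-63:148']
top plate ['-160:142', '-156:147', '-152:144', '-1
[... 409 characters left out ...]
5:113', '48:110', '51:96', '54:103', '57:144', '60:189', '63:203', '66:207', '69:204', '72:204']
scene plate ['-160:157', '-156:157', '-152:158', '-148:155', '-144:157', '-139:159', '-135:162', '-131:157', '-127:156', '-123:108', '-119:56', '-115:82', '-111:132', '-107:144', '-103:152', '-99:169', '-95:140', '-91:115', '-87:139', '-83:146', '-79:165', '-75:178', '-71:190', '-67:196', '-63:194']
scene plate ['-160:196', '-156:197', '-152:197', '-148:197', '-144:196', '-139:194', '-135:196', '-131:196', '-127:199', '-123:201', '-119:185', '-115:136', '-111:136', '-107:145', '-103:164', '-99:193', '-95:190', '-91:174', '-87:171', '-83:171', '-79:184', '-75:193', '-71:193', '-67:193', '-63:189']
```

View pics/c9.png

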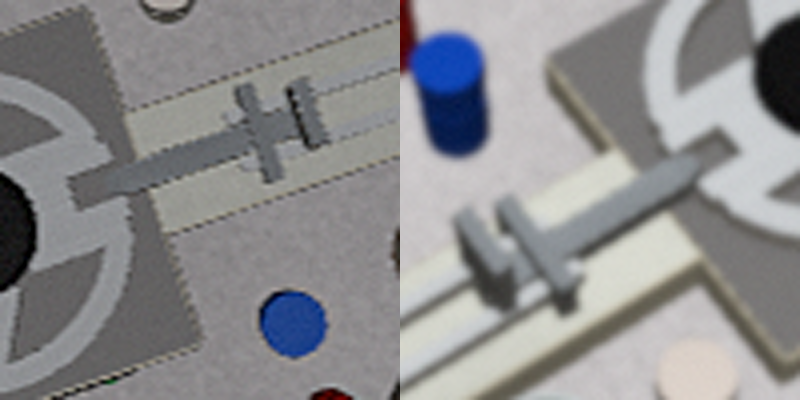

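Last picture (top crop left, scene crop right): the nose has just entered the keyway (left (105,188), right (690,160)), and the plate at (310,112) is still about 16 mm short of the strap. The slide isn't home. I check lateral alignment numerically by comparing bar centre with slot centre.

```bash
cat > al.py <<'E'
from h import *
C=np.array([.547,.130]);y=np.array([-.337,.942]);x=np.array([.942,.337])
def al(names=('top','scene')):
  for n in names:
    f=grab(n);g=cv2.cvtColor(f['pixels'],cv2.COLOR_RGB2GRAY).astype(np.float32)
    for nm,ys,z in(('bar',-.06,.06),('bar',-.05,.06),('bar',-.04,.06),('bar',-.03,.06),('bar',-.02,.06),('bar',-.01,.06),('slot',.022,.064),('slot',.028,.064),('slot',.034,.064),('slot',.040,.064),('slot',.045,.064)):
        s=np.arange(-.024,.0241,.0005)-.002
        P=np.array([[*(C+a*x+(ys-.125)*y),z] for a in s]);q=proj(f,P).astype(np.float32)
        v=cv2.remap(g,q[:,:1],q[:,1:],1).ravel();th=(np.percentile(v,92)+np.percentile(v,12))/2
        e=np.flatnonzero(np.diff((v<th).astype(int)));print(n,nm,ys,'edges mm',(1000*s[e]).round(1).tolist(),'mid',(500*(s[e[0]]+s[e[-1]])).round(1) if len(e) else '')
if __name__=='__main__':al()
E
python3 al.py
```

```text
top bar -0.06 edges mm [-19.5, -19.0, -15.0, 8.0] mid -5.7
top bar -0.05 edges mm [-14.5, 7.5] mid -3.5
top bar -0.04 edges mm [-13.5, 7.5] mid -3.0
top bar -0.03 edges mm [-13.5, 7.5] mid -3.0
top bar -0.02 edges mm [-14.5, 7.5] mid -3.5
top bar -0.01 edges mm [-14.5, 7.5] mid -3.5
top slot 0.022 edges mm [-26.0, -12.5, 13.0] mid -6.5
top slot 0.028 edges mm [-12.5, 12.5] mid 0.0
top slot 0.034 edges mm [-12.5, 12.0] mid -0.2
top slot 0.04 edges mm [-12.5, 12.0] mid -0.2
top slot 0.045 edges mm [-12.5, 12.0] mid -0.2
scene bar -0.06 edges mm [-11.5, 15.5] mid 2.0
scene bar -0.05 edges mm [-9.5, 16.0] mid 3.3
scene bar -0.04 edges mm [-9.5, 16.0] mid 3.3
scene bar -0.03 edges mm [-9.5, 16.0] mid 3.3
scene bar -0.02 edges mm [-9.5, 16.0] mid 3.3
scene bar -0.01 edges mm [-9.0, 16.0] mid 3.5
scene slot 0.022 edges mm [-25.0, 4.0, 14.5] mid -5.2
scene slot 0.028 edges mm [-12.5, 12.0] mid -0.2
scene slot 0.034 edges mm [-12.5, 10.5] mid -1.0
scene slot 0.04 edges mm [-12.5, 10.5] mid -1.0
scene slot 0.045 edges mm [-12.5, 11.0] mid -0.7
```

Against the top camera, the bar centre sits at -3 mm and the slot centre at 0. So the slot is about 2.5 to 3 mm too far towards +x, and the taper is catching its corner. I turn the rotor another 1.5° or so clockwise and push again. Back to the rotor window.

Call:
send_rows:
  deltas:
    - [0,0.25,0,0,0,0,0]
    - [0,0.5,0,0,0,0,0]
    - [0,0.75,0,0,0,0,0]
    - [0,1,0,0,0,0,0]
    - [0,1,0,0,0,0,0]

```text
clock: 22.75
tcp_pos: [0.6234, -0.0865, 0.2089]
orientation: [-1.795, -2.569, -0.004]
contact_force: [0.2, 1.2, -0.5]
grip_width: 0.0003
```

Call:
send_rows:
  deltas:
    - [0,0.25,-0.1,0,0,0,0]
    - [0,0.5,-0.25,0,0,0,0]
    - [0,0.75,-0.38,0,0,0,0]
    - [0,1,-0.38,0,0,0,0]
    - [0,1,-0.38,0,0,0,0]
    - [0,1,-0.38,0,0,0,0]
    - [0,1,-0.38,0,0,0,0]

```text
clock: 23.33
tcp_pos: [0.5215, 0.0254, 0.2107]
orientation: [-1.812, -2.566, 0.0]
contact_force: [0.5, -0.6, -0.3]
grip_width: 0.0002
```

```bash
python3 - <<'E'
from h import *
print(r.get_obs()['tcp_pos']);print(delta([.4963,.0822,.11]))
E
```

```text
[0.52146847 0.02539525 0.21065075]
(array([ 0.413, -0.031,  0.671]), array([0., 0., 0.]))
```

Call:
send_rows:
  deltas:
    - [0,0.2,-0.015,0,0,0,0]
    - [0,0.413,-0.031,0,0,0,0]
    - [0,0.413,-0.031,0.2,0,0,0]
    - [0,0.413,-0.031,0.45,0,0,0]
    - [0,0.413,-0.031,0.67,0,0,0]
    - [0,0.413,-0.031,0.67,0,0,0]
    - [0,0.413,-0.031,0.67,0,0,0]

```text
clock: 23.92
tcp_pos: [0.4961, 0.0799, 0.1094]
orientation: [-1.817, -2.562, 0.006]
contact_force: [0.1, -0.7, 0.8]
grip_width: -0.0001
```

Call:
send_rows:
  deltas:
    - [0,0,0,0.1,0,0,0]
    - [0,0,0,0.2,0,0,0]
    - [0,0,0,0.26,0,0,0]
    - [0,0,0,0.32,0,0,0]
    - [0,0,0,0.32,0,0,0]
    - [0,0,0,0.32,0,0,0]

```text
clock: 24.42
tcp_pos: [0.4971, 0.0815, 0.0629]
orientation: [1.814, 2.564, 0.001]
contact_force: [0.1, 0.2, -0.2]
grip_width: -0.0002
```

```bash
python3 - <<'E'
from h import *
o=r.get_obs();print(o['tcp_pos'],o['contact_force']);print(delta([.4917,.0879,.062]))
E
```

```text
[0.49710293 0.08154418 0.0629198 ] [ 0.08640463  0.18205926 -0.16402969]
(array([ 0.052, -0.02 ,  0.006]), array([0., 0., 0.]))
```

Call:
send_rows:
  deltas:
    - [0,0.02,-0.008,0,0,0,0]
    - [0,0.035,-0.014,0,0,0,0]
    - [0,0.045,-0.018,0,0,0,0]
    - [0,0.052,-0.02,0,0,0,0]
    - [0,0.052,-0.02,0,0,0,0]
    - [0,0.052,-0.02,0,0,0,0]

```text
clock: 24.92
tcp_pos: [0.4911, 0.0881, 0.0625]
orientation: [1.814, 2.565, 0.0]
contact_force: [-0.2, -0.5, 0.6]
grip_width: 0.0001
```

```bash
python3 - <<'E'
from al import *
from k import key
o=r.get_obs();print(o['tcp_pos'],o['contact_force']);key();al(('top',))
E
```

```text
[0.49114447 0.08808891 0.06248111] [-0.17450845 -0.47596093  0.60653695]
top thr 110.77542 edges(sampler deg) [-142.75  -99.25  -84.25] [20, 30, 90, 125, 128, 130, 128, 132, 129, 128, 131, 131, 133, 135, 135, 134, 138, 107, 89, 90, 90, 88, 117, 137, 136, 136, 136, 135, 136, 134, 136, 137, 136, 137, 138, 135, 136, 138, 136, 137]
scene thr 155.35336 edges(sampler deg) [-99.75 -84.5 ] [178, 180, 179, 179, 182, 184, 185, 187, 188, 189, 189, 191, 193, 194, 191, 192, 189, 139, 93, 110, 119, 118, 163, 191, 193, 192, 194, 194, 192, 190, 190, 190, 191, 191, 191, 189, 190, 190, 190, 189]
top bar -0.06 edges mm [-14.5, 8.0] mid -3.2
top bar -0.05 edges mm [-14.5, 7.5] mid -3.5
top bar -0.04 edges mm [-14.0, 7.5] mid -3.2
top bar -0.03 edges mm [-14.0, 7.5] mid -3.2
top bar -0.02 edges mm [-14.5, 7.5] mid -3.5
top bar -0.01 edges mm [-15.0, 8.0] mid -3.5
top slot 0.022 edges mm [-15.5, 8.5] mid -3.5
top slot 0.028 edges mm [-15.5, 9.0] mid -3.2
top slot 0.034 edges mm [-16.0, 9.5] mid -3.2
top slot 0.04 edges mm [-15.0, 9.0] mid -3.0
top slot 0.045 edges mm [-15.5, 9.5] mid -3.0
```

Now slot and bar are both at -3.2 mm, and the slot runs parallel to the bar. Exit and return behind the plate.

Call:
send_rows:
  deltas:
    - [0,-0.03,0.012,0,0,0,0]
    - [0,-0.03,0.012,0,0,0,0]
    - [0,-0.03,0.012,-0.2,0,0,0]
    - [0,-0.03,0.012,-0.45,0,0,0]
    - [0,-0.03,0.012,-0.7,0,0,0]
    - [0,-0.03,0.012,-1,0,0,0]
    - [0,-0.03,0.012,-1,0,0,0]

```text
clock: 25.65
tcp_pos: [0.498, 0.0847, 0.2186]
orientation: [1.812, 2.56, 0.014]
contact_force: [1.0, -0.0, -0.5]
grip_width: 0.0004
```

Call:
send_rows:
  deltas:
    - [0,-0.2,0.2,0,0,0,0]
    - [0,-0.45,0.417,0,0,0,0]
    - [0,-0.7,0.417,0,0,0,0]
    - [0,-0.9,0.417,0,0,0,0]
    - [0,-1,0.417,0,0,0,0]
    - [0,-1,0.417,0,0,0,0]

```text
clock: 26.15
tcp_pos: [0.6038, -0.0415, 0.2123]
orientation: [1.821, 2.557, -0.003]
contact_force: [-0.4, -0.5, -0.2]
grip_width: 0.0002
```

Call:
send_rows:
  deltas:
    - [0,-0.25,0,0,0,0,0]
    - [0,-0.5,0,0,0,0,0]
    - [0,-0.7,0,0,0,0,0]
    - [0,-0.75,0,0,0,0,0]
    - [0,-0.75,0,0,0,0,0]
    - [0,-0.75,0,0,0,0,0]

```text
clock: 26.65
tcp_pos: [0.6405, -0.1408, 0.2117]
orientation: [-1.812, -2.564, -0.001]
contact_force: [-0.8, 0.5, 0.6]
grip_width: 0.0
```

```bash
python3 - <<'E'
from al import *
from k import key
o=r.get_obs();print(o['tcp_pos']);key(('scene',))
t=C-.003*x+(-.16-.125)*y;print(delta([*t,.083]))
E
```

```text
[ 0.64048126 -0.14079469  0.21171953]
scene thr 160.70831 edges(sampler deg) [-99.75 -84.5 ] [184, 186, 185, 185, 188, 190, 191, 193, 194, 196, 194, 197, 199, 199, 198, 198, 195, 145, 96, 115, 124, 122, 168, 199, 200, 197, 199, 199, 198, 197, 196, 197, 197, 197, 197, 195, 196, 196, 197, 196]
(array([ 0.001, -0.001,  0.858]), array([0., 0., 0.]))
```

Call:
send_rows:
  deltas:
    - [0,0,0,0.2,0,0,0]
    - [0,0,0,0.4,0,0,0]
    - [0,0,0,0.6,0,0,0]
    - [0,0,0,0.78,0,0,0]
    - [0,0,0,0.86,0,0,0]
    - [0,0,0,0.86,0,0,0]
    - [0,0,0,0.86,0,0,0]

```text
clock: 27.28
tcp_pos: [0.641, -0.1409, 0.0836]
orientation: [-1.812, -2.566, -0.0]
contact_force: [1.0, -1.0, 0.3]
grip_width: -0.0
```

Call:
send_rows:
  deltas:
    - [0,0.05,0,0,0,0,0]
    - [0,0.1,0,0,0,0,0]
    - [0,0.15,0,0,0,0,0]
    - [0,0.18,0,0,0,0,0]
    - [0,0.21,0,0,0,0,0]
    - [0,0.24,0,0,0,0,0]
    - [0,0.27,0,0,0,0,0]
    - [0,0.27,0,0,0,0,0]

```text
clock: 27.95
tcp_pos: [0.6274, -0.1039, 0.0836]
orientation: [1.813, 2.564, 0.0]
contact_force: [0.4, -0.9, 0.6]
grip_width: -0.0002
```

```bash
python3 st.py
```

```text
finger xs,ys -0.0030587472429162723 -0.12244949572061381 force along y -0.9522171230494121 [ 0.4369769  -0.85451795  0.56383234]
```

Past the earlier stop and with little force. Push on gently to the strap.

Call:
send_rows:
  deltas:
    - [0,0.02,0,0,0,0,0]
    - [0,0.04,0,0,0,0,0]
    - [0,0.06,0,0,0,0,0]
    - [0,0.08,0,0,0,0,0]
    - [0,0.09,0,0,0,0,0]
    - [0,0.09,0,0,0,0,0]

```text
clock: 28.45
tcp_pos: [0.6229, -0.0912, 0.0834]
orientation: [1.814, 2.565, 0.0]
contact_force: [1.9, -3.7, 1.6]
grip_width: 0.0001
```

```bash
python3 st.py
```

```text
finger xs,ys -0.0030650461928015842 -0.10897215443230696 force along y -4.162843969685155 [ 1.89911023 -3.73974928  1.58762639]
```

Call:
send_rows:
  deltas:
    - [0,0.015,0,0,0,0,0]
    - [0,0.03,0,0,0,0,0]
    - [0,0.04,0,0,0,0,0]
    - [0,0.05,0,0,0,0,0]
    - [0,0.05,0,0,0,0,0]

```text
clock: 28.87
tcp_pos: [0.6227, -0.0908, 0.0842]
orientation: [1.813, 2.552, -0.005]
contact_force: [11.4, -17.6, -6.6]
grip_width: 0.0001
```

```bash
python3 st.py
```

```text
finger xs,ys -0.003071348779608338 -0.1085422605383278 force along y -20.47055175331488 [ 11.43809833 -17.63897305  -6.55226811]
```

A hard stop at 20 N, 18 mm further on, which is where the strap should be. Retreat and verify.

Call:
send_rows:
  deltas:
    - [0,-0.15,0,0,0,0,0]
    - [0,-0.3,0,0,0,0,0]
    - [0,-0.4,0,-0.2,0,0,0]
    - [0,-0.6,0,-0.5,0,0,0]
    - [0,-0.9,0,-0.7,0,0,0]
    - [0,-1,0,-0.85,0,0,0]
    - [0,-1,0,-0.85,0,0,0]
    - [0,-1,0,-0.85,0,0,0]

```text
clock: 29.53
tcp_pos: [0.671, -0.2281, 0.2132]
orientation: [1.816, 2.56, 0.002]
contact_force: [-0.6, -0.1, -0.5]
grip_width: 0.0
```

```bash
python3 - <<'E'
from al import *
f=grab('top','end.png');g=cv2.cvtColor(f['pixels'],cv2.COLOR_RGB2GRAY).astype(np.float32);print(r.get_obs()['tcp_pos'])
def prof(nm,pts):
    q=proj(f,np.array(pts)).astype(np.float32);return cv2.remap(g,q[:,:1],q[:,1:],1).ravel().astype(int).tolist()
W=lambda xs,ys,z:[*(C+xs*x+(ys-.125)*y),z]
ys=np.arange(-.13,-.055,.003)
for xs in(-.016,.01,.028): print('plate/strap',xs,list(zip((1000*ys).round().astype(int).tolist(),prof('',[W(xs,a,.09) for a in ys]))))
ys=np.arange(.02,.066,.003);print('nose',list(zip((1000*ys).round().astype(int).tolist(),prof('',[W(-.003,a,.06) for a in ys]))))
xs=np.arange(-.02,.016,.002)
for a in(.03,.04,.047): print('slot x',a,list(zip((1000*xs).round().astype(int).tolist(),prof('',[W(b,a,.062) for b in xs]))))
old=cv2.imread('pics/top0.png')[...,::-1].astype(int);d=(np.abs(f['pixels'].astype(int)-old).max(2)>60).astype(np.uint8)
n,l,s,ce=cv2.connectedComponentsWithStats(d)
for i in range(1,n):
    if s[i,4]>15:print('changed',ce[i].round(),s[i,4],ray(f,*ce[i],.05).round(3))
im=f['pixels'].astype(int);m=((im.min(2)>110)&(im[...,0]-im[...,2]>5)).astype(np.uint8);n,l,s,ce=cv2.connectedComponentsWithStats(m)
print(proj(f,[[.6,-.32,.08]]),[(ce[i].round(1).tolist(),int(s[i,4])) for i in range(1,n) if 80<s[i,4]<400])
E
```

```text
[ 0.67013139 -0.22518777  0.21070881]
plate/strap -0.016 [(-130, 147), (-127, 147), (-124, 145), (-121, 145), (-118, 146), (-115, 145), (-112, 146), (-109, 148), (-106, 146), (-103, 147), (-100, 129), (-97, 100), (-94, 102), (-91, 100), (-88, 67), (-85, 69), (-82, 99), (-79, 102), (-76, 99), (-73, 110), (-70, 115), (-67, 134), (-64, 151), (-61, 127), (-58, 145), (-55, 150)]
plate/strap 0.01 [(-130, 142), (-127, 145), (-124, 140), (-121, 144), (-118, 144), (-115, 140), (-112, 144), (-109, 144), (-106, 140), (-103, 140), (-100, 115), (-97, 104), (-94, 99), (-91, 104), (-88, 80), (-85, 75), (-82, 101), (-79, 104), (-76, 102), (-73, 107), (-70, 130), (-67, 145), (-64, 146), (-61, 135), (-58, 143), (-55, 154)]
plate/strap 0.028 [(-130, 145), (-127, 146), (-124, 147), (-121, 144), (-118, 143), (-115, 145), (-112, 144), (-109, 144), (-106, 145), (-103, 143), (-100, 146), (-97, 147), (-94, 147), (-91, 147), (-88, 149), (-85, 129), (-82, 94), (-79, 98), (-76, 98), (-73, 90), (-70, 134), (-67, 151), (-64, 151), (-61, 151), (-58, 150), (-55, 151)]
nose [(20, 103), (23, 104), (26, 100), (29, 103
[... 883 characters left out ...]
 -0.264  0.05 ]
changed [329. 180.] 178 [ 0.649 -0.159  0.05 ]
changed [306. 318.] 5107 [ 0.275 -0.1    0.05 ]
changed [234. 181.] 32 [0.645 0.102 0.05 ]
changed [203. 199.] 258 [0.597 0.185 0.05 ]
changed [247. 211.] 171 [0.564 0.064 0.05 ]
changed [350. 223.] 113 [ 0.534 -0.216  0.05 ]
changed [186. 226.] 39 [0.521 0.23  0.05 ]
changed [215. 245.] 184 [0.472 0.151 0.05 ]
changed [248. 246.] 26 [0.468 0.061 0.05 ]
changed [276. 372.] 24 [ 0.131 -0.02   0.05 ]
changed [242. 387.] 30 [0.091 0.072 0.05 ]
changed [270. 402.] 442 [ 0.053 -0.004  0.05 ]
changed [303. 403.] 50 [ 0.049 -0.091  0.05 ]
[[391.10034612 198.39990784]] [([271.0, 154.2], 211), ([305.6, 201.7], 397), ([155.9, 238.8], 380)]
```

The numbers agree with home. Plate rear face is at about -98 mm, so the front is at -86, with the strap face at -86 in the same frame. I clear the arm and check the jar and the bystanders numerically.

Call:
send_rows:
  deltas:
    - [0,0.2,0.2,-0.3,0,0,0]
    - [0,0.4,0.4,-0.4,0,0,0]
    - [0,0.6,0.6,-0.4,0,0,0]
    - [0,0.8,0.8,-0.4,0,0,0]
    - [0,1,1,-0.4,0,0,0]
    - [0,1,1,-0.4,0,0,0]
    - [0,1,1,-0.4,0,0,0]
    - [0,1,1,-0.4,0,0,0]

```text
clock: 30.25
tcp_pos: [0.7606, -0.0283, 0.2672]
orientation: [-1.802, -2.566, 0.002]
contact_force: [-1.1, -0.8, -0.5]
grip_width: 0.0
```

```bash
python3 - <<'E'
from al import *
import pickle
f=grab('top');s_=grab('scene');fs=pickle.load(open('fs.pkl','rb'));print(r.get_obs()['tcp_pos'])
for n,a,b in(('top',fs['top'],f),('scene',fs['scene'],s_)):
    d=np.abs(a['pixels'].astype(int)-b['pixels'].astype(int)).max(2)
    for nm,p,h in(('bottle',(.536,-.191),.165),('wash',(.755,-.275),.12),('spare',(.7125,0),.08),('blue',(.487,-.086),.08),('beaker',None,0),('oldjar',(.592,-.012),.12),('newjar',(.6,-.32),.08)):
        if p is None: continue
        q=proj(b,[[*p,h],[*p,h/2]]).mean(0);u,v=q.astype(int);w=d[max(v-12,0):v+12,u-12:u+12];print(n,nm,(u,v),'share changed>40:',(w>40).mean().round(2))
    im=b['pixels'].astype(int);q=proj(b,[[.6,-.32,.08]])[0];u,v=q.astype(int)
    W=im[v-20:v+21,u-20:u+21];m=((W.max(2)>140)&(W[...,0]-W[...,2]>6)).astype(np.uint8);k,l,st,ce=cv2.connectedComponentsWithStats(m)
    if k>1:
        i=1+np.argmax(st[1:,4]);print(n,'jar cap',ce[i]+[u-20,v-20],st[i],ray(b,*(ce[i]+[u-20,v-20]),.08).round(4),'pred',q)
al(('top',))
E
```

```text
[ 0.76020932 -0.03380741  0.26884421]
top bottle (np.int64(345), np.int64(222)) share changed>40: 0.0
top wash (np.int64(375), np.int64(139)) share changed>40: 0.0
top spare (np.int64(270), np.int64(156)) share changed>40: 0.74
top blue (np.int64(302), np.int64(239)) share changed>40: 0.0
top oldjar (np.int64(275), np.int64(200)) share changed>40: 0.87
top newjar (np.int64(389), np.int64(198)) share changed>40: 0.19
top jar cap [391.1865285  198.86010363] [ 13  13  16  16 193] [ 0.5988 -0.3202  0.08  ] pred [391.10034612 198.39990784]
scene bottle (np.int64(195), np.int64(212)) share changed>40: 0.0
scene wash (np.int64(172), np.int64(323)) share changed>40: 0.0
scene spare (np.int64(302), np.int64(276)) share changed>40: 0.1
scene blue (np.int64(241), np.int64(200)) share changed>40: 0.0
scene oldjar (np.int64(282), np.int64(223)) share changed>40: 0.92
scene newjar (np.int64(146), np.int64(265)) share changed>40: 0.26
scene jar cap [145.3364486  260.23364486] [ 11  10  22  19 321] [ 0.5974 -0.3175  0.08  ] pred [144.26275533 261.56165112]
top bar -0.06 edges mm [-7.0] mid -7.0
top bar -0.05 edges mm [-5.5, -2.5, 0.5, 3.5, 5.0] mid -0.2
top bar -0.04 edges mm [-2.0] mid -2.0
top bar -0.03 edges mm [-11.5, -7.0, -5.0] mid -8.2
top bar -0.02 edges mm [-17.5, -13.5, -1.0] mid -9.2
top bar -0.01 edges mm [-2.5] mid -2.5
top slot 0.022 edges mm [-6.0, -2.5, -1.5, 8.5, 20.0] mid 7.0
top slot 0.028 edges mm [-19.0, -15.5, -9.0, -4.0, 0.5, 6.0, 10.0, 12.5, 14.5, 19.0] mid 0.0
top slot 0.034 edges mm [-24.5, -17.0, -15.0, -10.5, -4.5, -2.5, 4.0, 12.0] mid -6.2
top slot 0.04 edges mm [-19.0, -13.0, -8.5, -5.5, -4.0, 1.0] mid -9.0
top slot 0.045 edges mm [-25.0, -12.0, -9.5, -7.0, -0.5, 1.0, 6.5, 11.0, 19.5, 20.5] mid -2.2
```

```bash
python3 -c "
from bench import r
print(r.hand_in())"
```

```text
the job is handed in; nothing more can be done
None
```

I believe the carousel is locked. The jar is off the sampler, the deep keyway is turned to the slide, and the slide is pushed in until it stopped hard at the strap. I handed the job in at about 30 s of the 72 s limit.

**What I did**
- **Jar:** I lifted it off the deck and stood it upright on the bench at about (0.60, -0.32).
- **Rotor:** I turned it about 172° clockwise by a spoke.
- **First push:** it caught at about 25 N with the slide roughly 16 to 20 mm short of home. The keyway was about 3 mm off the bar's line, because my rotor-axis estimate was about 3 mm out sideways.
- **Second push:** I turned the rotor about 2° more, then pushed again. The slide ran in at about 4 N or less and stopped hard at about 20 N.

**Last checks**
- **Slide:** top-camera profiles put the plate's front face and the strap's face both at about -86 mm, so no gap, to within a few millimetres.
- **Keyway:** just before the final push, its centre matched the bar's centre to about 0.3 mm. It was not measured cleanly afterwards, because the arm hid it in the last frame.
- **Jar:** its cap was within 3 mm of where I placed it in both cameras.
- **Bystanders:** the bottle, wash bottle and blue look-alike show no change. The spare jar's cap was still in its place in the frame after the final push. In the very last frame the arm hid it from the top camera, and the scene camera showed 10% change there. I made no final check of the beaker or the red look-alike.
- **Not seen by eye:** I had used all 12 picture views, so the final state was checked by pixel measurements only.

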